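# Feel two hand mills for bearing play and ready the sound one

## Task

One of the two clamped hand mills has a worn flywheel bearing. Beginning with the mill on the robot's left and then the one on its right, rock the top of each flywheel along its axle, first to the left and then to the right, each time until it takes up against about half a kilo and never much more than a kilo, to feel which wheel has play. Then stand the wooden pusher upright, fully down, in the hopper throat of the sound mill, let go of it, and leave the other things on the worktop where they are.

Things in the scene. Friction and masses are not known exactly. Their poses are not given: they have to be found in the camera images.
- mill_p: fixed hand mill of cast aluminium clamped to a wooden stand. Origin: under the stand's middle, on the worktop; z up; axle along y, 150 mm up; +y is the robot's left (within 15 deg). Barrel (60 mm) with round hopper over the origin. Flywheel at y = -105 mm: upright, 180 mm across, round rim 14 mm thick, turns stiffly; on the rim's lower half a crank handle 20 mm thick, 58 mm out to -y. Stand 140 x 110 mm, 67 mm high
- mill_q: the second mill, same build, sizes and axes as mill_p, on the other side of the pusher. One mill is sound and the other worn; they look the same, and which of them stands on which side varies. Neither can be shifted
- rim_p (a point): highest point of mill_p's flywheel rim, mid-thickness, 240 mm above the worktop. It rocks along the mill's y (left/right), and does not turn with the wheel. On both mills the axle springs: about 0.5 mm here per newton pushed near here, and springs back
- rim_q (a point): the same point of mill_q's flywheel. Sound bearing: only the axle's spring is felt. Worn bearing: besides, about 12 mm of nearly free travel of the rim top from side to side (6 mm either way of the middle) before it takes up; the wheel stays where it is left in that travel and may start anywhere in it
- hopper_p (a point): centre of the floor of mill_p's hopper throat, 180 mm above the worktop. The throat is 44 mm in diameter, straight for 23 mm above its floor, then widens to 78 mm (86 outside) at the hopper's rim, 48 mm above the floor
- hopper_q (a point): centre of the floor of mill_q's hopper throat, 180 mm above the worktop. The throat is 44 mm in diameter, straight for 23 mm above its floor, then widens to 78 mm (86 outside) at the hopper's rim, 48 mm above the floor
- pusher: a turned wooden food pusher, loose, standing upright on the worktop between the mills: 105 mm tall, stem 34 mm in diameter up to 62 mm, a waist of 18 mm at 70 mm, and a knob 28 mm in diameter from 78 to 103 mm. About 90 g. Origin: centre of its underside; z along it, up
- dish: bystander: ceramic serving dish with blue rim, 156 mm across, 33 mm high; origin under its centre
- jar: bystander: glass storage jar with flip-top lid, 88 mm across, 143 mm high; origin under its centre
- scoop: bystander: white plastic scoop, 155 mm long, 52 mm wide, 32 mm high, lying along its x; origin on its underside
- fork: bystander: steel fork, 183 mm long, 4 mm thick, lying along its x; origin on its underside
- tin: bystander: plain tin can, 64 mm across, 85 mm high; origin under its centre
- cup: bystander: glass cup, 72 mm across, 65 mm high; origin under its centre
- mortar: bystander: stone mortar, 100 mm across, 72 mm high; origin under its centre
Mind the look-alikes: they are no part of the job. Several things have the shape of the pusher; the one meant has the colours described above.

How it is judged:
On the way, in this order (a step that is already met when the one before it is completed fails the run):
1. the left mill's flywheel leaned to the left until it takes up (rim 1.5 mm, about 3 N, past its free travel) (((world y of mill_p above 0.02 m and y of rim_p in the frame of mill_p above -0.0975 m) or (world y of mill_q above 0.02 m and y of rim_q in the frame of mill_q above -0.1035 m))), for 0.1 s.
2. the left mill's flywheel leaned to the right until it takes up (((world y of mill_p above 0.02 m and y of rim_p in the frame of mill_p below -0.1125 m) or (world y of mill_q above 0.02 m and y of rim_q in the frame of mill_q below -0.1065 m))), for 0.1 s.
3. the right mill's flywheel leaned to the left until it takes up (((world y of mill_p below 0.02 m and y of rim_p in the frame of mill_p above -0.0975 m) or (world y of mill_q below 0.02 m and y of rim_q in the frame of mill_q above -0.1035 m))), for 0.1 s.
4. the right mill's flywheel leaned to the right until it takes up (((world y of mill_p below 0.02 m and y of rim_p in the frame of mill_p below -0.1125 m) or (world y of mill_q below 0.02 m and y of rim_q in the frame of mill_q below -0.1065 m))), for 0.1 s.
5. then the pusher put fully down in the hopper throat of the sound mill (horizontal distance between pusher and hopper_q below 0.015 m and z of pusher in the frame of hopper_q between -0.008 and 0.008 m and angle between pusher's own z axis and vertical below 0.2 rad), for 0.2 s.
At the end, for the whole second after the job is handed in: The pusher stands at rest in the hopper throat of the sound mill: within 15 mm of the throat's centre, its foot within 8 mm of the throat's floor, leaning less than 0.2 rad; the robot has let go (all of step 5 and linear speed of pusher below 0.02 m/s); the robot touches nothing.
It fails at once if a flywheel was leaned on too hard: its rim pressed 5.5 mm (about 12 N) or more past the point where it takes up (y of rim_p in the frame of mill_p above -0.0935 m or y of rim_p in the frame of mill_p below -0.1165 m or y of rim_q in the frame of mill_q above -0.0995 m or y of rim_q in the frame of mill_q below -0.1105 m).
It fails at once if another thing on the worktop was moved by more than 25 mm or knocked over (distance of any of dish, jar, scoop, fork, tin, cup, mortar from where it was at the start of the episode above 0.025 m or angle between any of dish, jar, scoop, fork, tin, cup, mortar's own z axis and vertical above 0.4 rad).
It also fails if it takes over 72 s, if anything falls off the work surface, if the arm or the gripper's body presses on something with over 40 N, if the wrist force passes 120 N, or if a joint passes its speed limit or range.

## Robot

A 7-joint arm with a two-finger parallel gripper is mounted at the origin on the work surface. World frame = base frame: x ahead of the robot, y to its left, z up, the work surface at z = 0. Lengths are in m, angles in rad, forces in N, time in s.
With the tool pointing down it reaches from about 0.425 to 0.95 m from the base axis. Payload 4.7 kg.
Tool frame: the origin (TCP) lies midway between the tips of the shut fingers; the grasp point (between the pads) lies 19 mm behind it (env.grasp_offset is the z of the grasp point in the tool frame, in m); z points along the fingers, y is the direction in which the jaws open and shut (so a half turn about z gives the same grasp; the last joint's range is limited). The gripper opens to 85 mm and grips with 20 to 120 N. Pads are 22 mm wide; open, the fingers measure 114 mm over their backs; the gripper's body (76 mm by 85 mm) begins 54 mm behind the grasp point. The pads swing forward as they close: fully open they stand 13 mm farther back than shut.
Start: joints at [-1.365, 0.469, -0.049, 1.532, 0.024, 1.141, -0.082], TCP at [0.157, 0.657, 0.231] pointing down, gripper open.
Joint ranges: [-2.59, 2.59], [-0.33, 1.99], [-1.39, 1.29], [0.1, 2.45], [-1.04, 4.18], [0.21, 1.99], [-2.66, 2.66]. Speed limits (rad/s): [2.57, 2.57, 3.14, 3.14, 3.14, 3.14, 3.14].

## Interface

Orientations are given as a rotation vector (axis times angle).
In Python, from rig import env gives the robot as it stands.
- The arm moves only by the shell command python3 -m jog 'ROWS' [OPENING] [FORCE]. ROWS is JSON, one flat list of numbers, 6 for each row, row after row: the shift along the tool's x, y, z in mm, then the turn, a rotation vector about the tool's x, y, z in degrees. In form: [tx, ty, tz, ax, ay, az, tx, ty, tz, ax, ay, az, ...]. A call has 1 to 5 rows; each row shifts and turns the commanded pose from where the row before left it, along the tool's axes as they then stand; what a row does not reach is not made up. A row lasts 1/8 s, in which the tool goes at most 62.5 mm and 10.7 degrees, less where a joint would pass 70% of its speed; a pose out of reach is approached as far as the arm can. A call is refused whole if a number of a shift passes 62.5 or a number of a turn 10.7, either way. A call with a gripper value outside its range is refused whole. OPENING is the opening, from 0 (shut) to 1 (fully open), set as the call begins (- or left out, the last holds). The fingers move at their own pace and stop on an object; FORCE is the grip in N (left out, the last holds). Time passes only in rows, so rows that do not move let the fingers close. It gives the time, the measured TCP pose, the force and the opening at its end, in the units of the state.
- env.observe(): the state, without advancing time (a new reading comes with each control period).
- env.get_image(name): name is "side" or "top" or "wrist"; returns a dict with "pixels" (400x640x3 uint8, red, green, blue), "fx", "fy", "cx", "cy" (pixels), "eye" and "attitude" of the camera in the world. Camera axes: x right, y down, z forward; pixel columns grow to the right and rows downward; lengths in m; the calibration is good to about 2 mm. A picture is of the moment at which its call begins. There is no depth.
- env.hand_in(): hands the job in, once; it reports no verdict.
The state is a dict: "clock": time; "joint_positions": joint angles; "qvel": joint speeds; "joint_efforts": joint torques, N m; "tcp_pos": TCP position; "ee_rot": TCP orientation; "force": force on the tool from outside, world axes, zero at the start; "ft_torque": the same for the moment, N m; "finger_gap": finger opening in m.
Only numpy, scipy, OpenCV 4.12 (cv2) and the standard library are available. Lean on these libraries where they do the work, as an engineer would, in place of code of your own. Each camera call takes 0.05 s, during which the arm holds its last target.

## Working session

There is one attempt and no reset: what is moved stays moved. The work goes in short steps, Python scripts to look and compute and a shell command to move; the robot and the scene stay as the last step left them, time stands still between calls to the robot, and variables do not carry over. Pictures are saved under pics/ and viewed, and the job is handed in when it is done.

```bash
ls; mkdir -p pics
python3 - <<'E'
from rig import env
import cv2
print(env.observe())
print(env.grasp_offset)
for n in("side","top","wrist"):
    d=env.get_image(n)
    cv2.imwrite(f"pics/{n}0.png",d["pixels"][:,:,::-1])
    print(n,{k:v for k,v in d.items() if k!="pixels"})
E
```

```text
pics
{'clock': 0.0, 'joint_positions': array([-1.36493101,  0.46947284, -0.0486095 ,  1.53368681,  0.02412966,
        1.14099887, -0.0823093 ]), 'qvel': array([ 0.00052362, -0.00109231,  0.00087144, -0.00087711,  0.00065704,
       -0.00281391, -0.00126631]), 'joint_efforts': array([-4.39192149e-05, -5.10295451e+01, -4.59239376e-02, -2.37725025e+01,
        1.07683410e-02,  7.27754203e-03,  1.51927708e-05]), 'tcp_pos': array([0.15686864, 0.65592106, 0.23024332]), 'ee_rot': array([-3.67831573e-01, -3.11984283e+00,  3.10081518e-03]), 'force': array([-0.10642608, -0.15578513,  0.20784188]), 'ft_torque': array([ 0.05034217, -0.02375533,  0.0171425 ]), 'finger_gap': 0.08564292114997575}
-0.0187
side {'fx': 408.52718155905393, 'fy': 408.52718155905393, 'cx': 316.76374700139525, 'cy': 205.4156153705462, 'eye': array([0.30476922, 0.7622537 , 0.9864922 ]), 'attitude': array([-0.43677482,  2.78484072, -1.11289505])}
top {'fx': 391.7840311850662, 'fy': 391.7840311850662, 'cx': 320.1539972973808, 'cy': 197.95795120287957, 'eye': array([0.41580316, 0.00435383, 1.34602883]), 'attitude': array([-2.15014943,  2.18926496, -0.12242349])}
wrist {'fx': 305.5059423780496, 'fy': 305.5059423780496, 'cx': 321.15831931945763, 'cy': 201.65299863777201, 'eye': array([0.09114541, 0.67290911, 0.37314122]), 'attitude': array([2.29080335, 1.80670338, 0.24383995])}
```

View pics/side0.png

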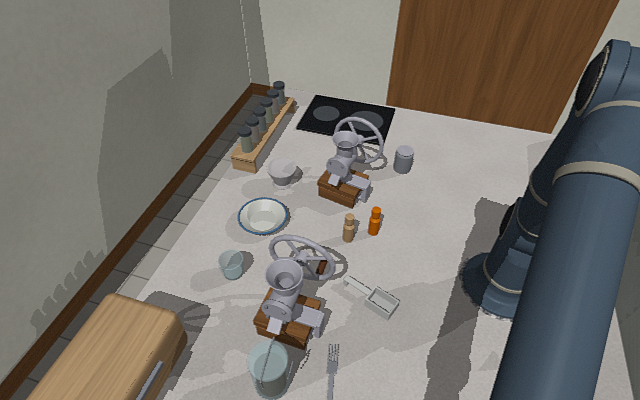

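View pics/top0.png

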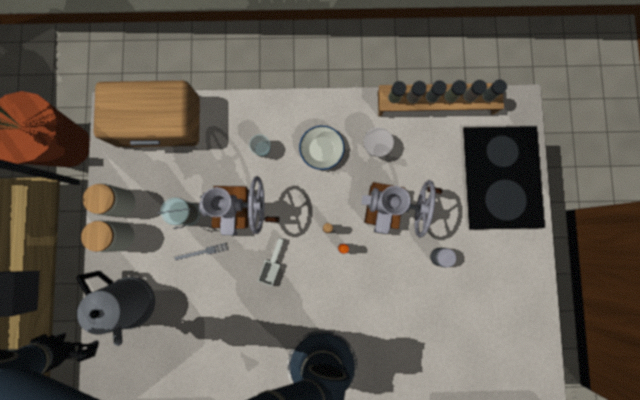

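View pics/wrist0.png

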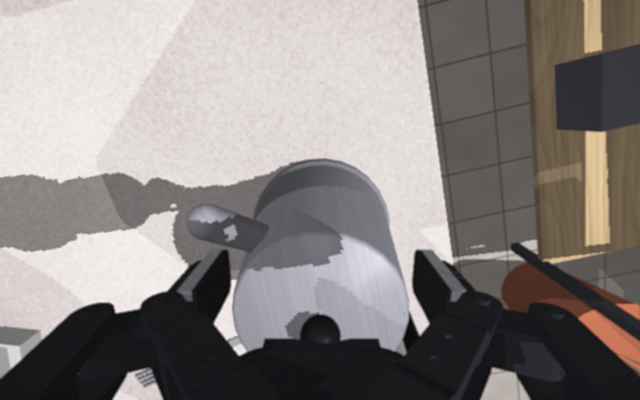

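```bash
cat > h.py <<'E'
import numpy as np, cv2
from scipy.spatial.transform import Rotation as R
from rig import env
def cam(n):
    d=env.get_image(n); return d
def proj(d,p):
    q=R.from_rotvec(d["attitude"]).inv().apply(np.atleast_2d(p)-d["eye"])
    return np.c_[d["cx"]+d["fx"]*q[:,0]/q[:,2], d["cy"]+d["fy"]*q[:,1]/q[:,2]]
def ray(d,uv):
    u,v=uv; r=R.from_rotvec(d["attitude"]).apply([(u-d["cx"])/d["fx"],(v-d["cy"])/d["fy"],1]); return d["eye"],r/np.linalg.norm(r)
def plane(d,uv,z):
    e,r=ray(d,uv); return e+r*(z-e[2])/r[2]
def tri(d1,a,d2,b):
    e1,r1=ray(d1,a);e2,r2=ray(d2,b)
    t=np.linalg.lstsq(np.c_[r1,-r2],e2-e1,rcond=None)[0]
    p,q=e1+t[0]*r1,e2+t[1]*r2
    return (p+q)/2,np.linalg.norm(p-q)
def crop(d,u0,v0,u1,v1,s,fn):
    cv2.imwrite(fn,cv2.resize(d["pixels"][v0:v1,u0:u1,::-1],None,fx=s,fy=s,interpolation=cv2.INTER_CUBIC))
import pickle
def save(d,fn): pickle.dump(d,open(fn,"wb"))
def load(fn): return pickle.load(open(fn,"rb"))
E
python3 - <<'E'
from h import *
t=cam("top");s=cam("side");save(t,"t.pkl");save(s,"s.pkl")
print(proj(t,[[0,0,0],[0.5,0,0],[.5,.3,0]]),proj(s,[[0,0,0],[.5,0,0]]))
crop(t,180,160,320,260,5.7,"pics/tl.png")
crop(t,340,160,480,260,5.7,"pics/tr.png")
crop(s,240,220,360,360,4.2,"pics/sl.png")
crop(s,300,100,420,250,4,"pics/sr.png")
E
```

```text
[[321.54985165 366.31331851]
 [318.83180127 215.14354744]
 [231.46853708 216.71261822]] [[500.64724323 284.02221057]
 [330.62378859 241.21825195]]
```

View pics/tl.png

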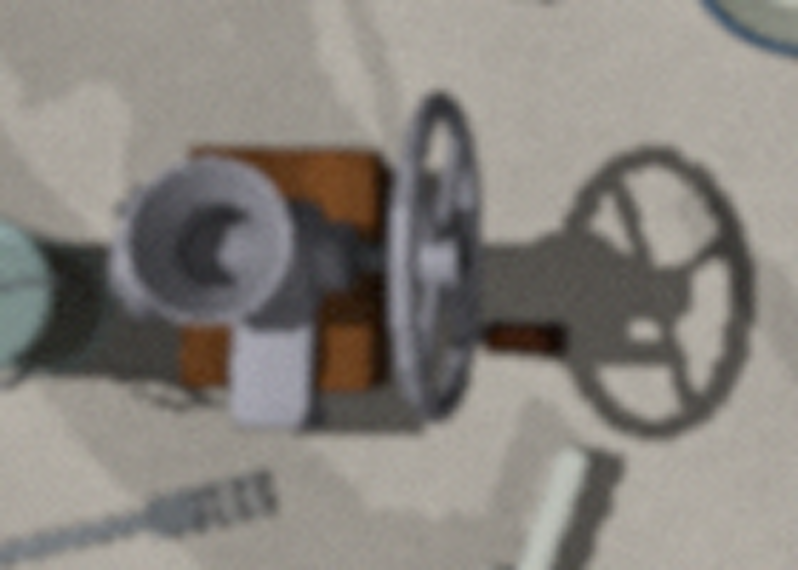

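View pics/tr.png

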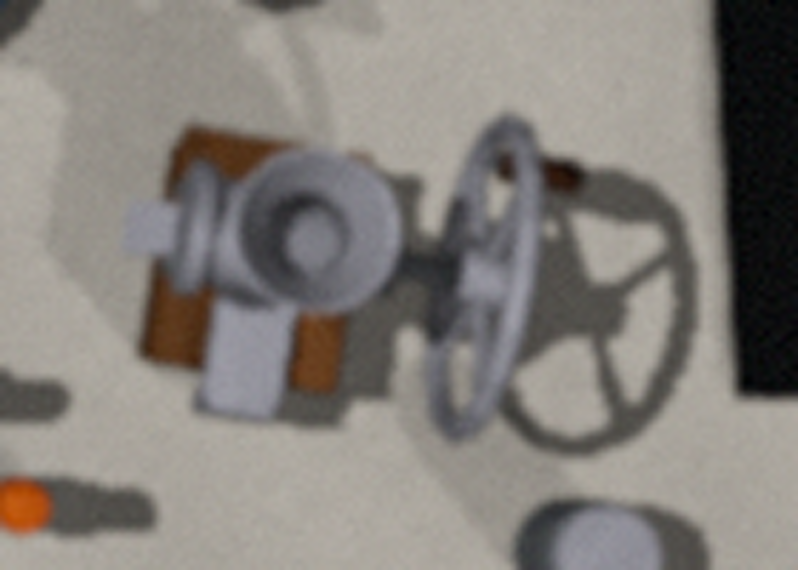

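View pics/sl.png

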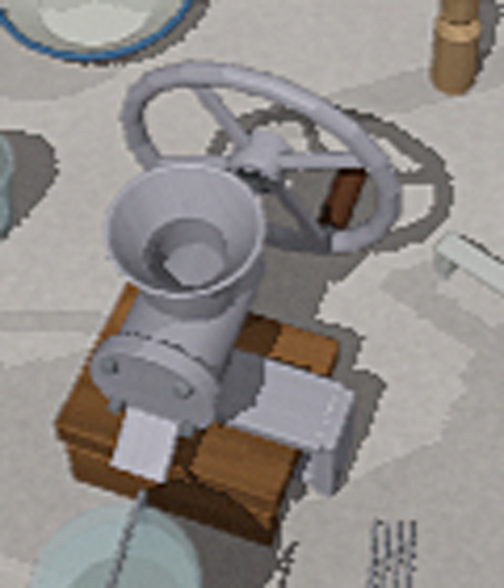

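View pics/sr.png

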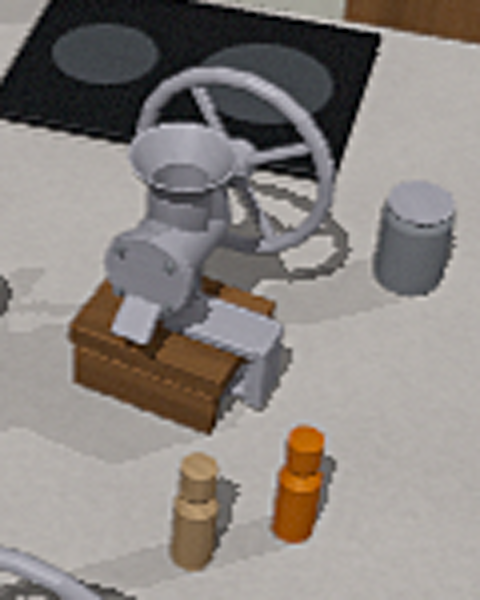

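Run:
```python
from h import *
t=load("t.pkl");s=load("s.pkl")
np.set_printoptions(precision=4,suppress=True)
for n,a,b,c,d,z in [("L",(217.2,202.1),(284.3,274.8),(256.5,204.9),(302.6,256.9),0),("R",(395.8,200.7),(346.3,139.3),(424.7,208.6),(358.8,140),0)]:
    print(n,"hop",tri(t,a,s,b),plane(t,a,.228),plane(s,b,.228),"wheel",tri(t,c,s,d),plane(t,c,.15),plane(s,d,.15))
# pusher: base / top
P=t["pixels"]
crop(t,310,200,370,265,9,"pics/tp.png")
crop(s,330,195,390,250,9,"pics/sp.png")
```

```text
L hop (array([0.5285, 0.2929, 0.2196]), np.float64(0.001303266771926315)) [0.5283 0.2909 0.228 ] [0.5254 0.298  0.228 ] wheel (array([0.5235, 0.1896, 0.1551]), np.float64(0.002961387171265717)) [0.5254 0.1907 0.15  ] [0.5233 0.186  0.15  ]
R hop (array([ 0.523 , -0.2221,  0.2228]), np.float64(0.0015934258874142088)) [ 0.5233 -0.2209  0.228 ] [ 0.5207 -0.2155  0.228 ] wheel (array([ 0.5035, -0.3245,  0.1505]), np.float64(0.0026725197996207845)) [ 0.5049 -0.3244  0.15  ] [ 0.5023 -0.3252  0.15  ]
```

View pics/tp.png

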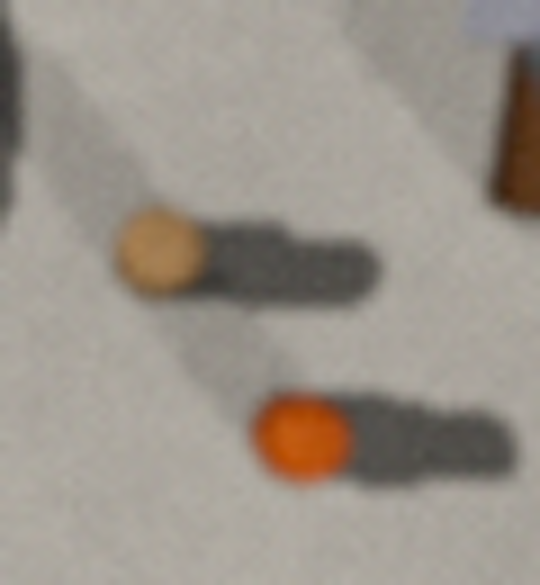

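View pics/sp.png

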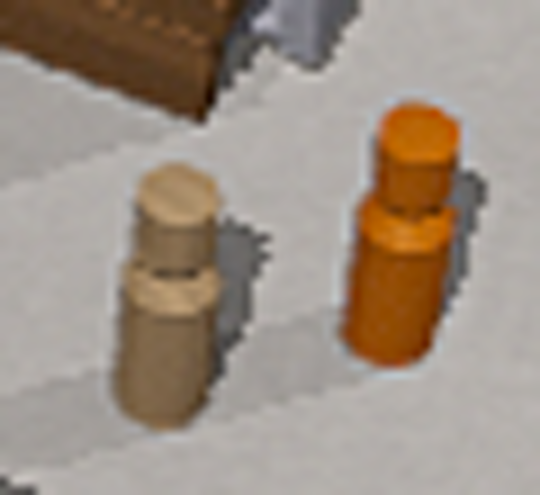

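Run:
```python
from h import *
t=load("t.pkl");s=load("s.pkl")
np.set_printoptions(precision=4,suppress=True)
f=lambda x,y,u0,v0,k:(u0+x/k,v0+y/k)
for n,a,b in [("L",f(437,92,180,160,5.7),f(435,418,180,160,5.7)),("R",f(508,115,340,160,5.7),f(455,438,340,160,5.7))]:
    p,q=plane(t,a,.15),plane(t,b,.15); print(n,p,q,np.linalg.norm(p-q),np.degrees(np.arctan2(-(p-q)[1]*-1,(p-q)[0])))
# stand edges at z=.067 (right-side edge): left stand (192,148)->(375,152); right (190,128)->(143,355)
for n,a,b in [("Lback",f(192,148,180,160,5.7),f(375,152,180,160,5.7)),("Rleft",f(190,128,340,160,5.7),f(143,355,340,160,5.7))]:
    p,q=plane(t,a,.067),plane(t,b,.067); print(n,p,q,np.degrees(np.arctan2((p-q)[0],(p-q)[1])),np.degrees(np.arctan2((p-q)[1],(p-q)[0])))
print("pusher top",tri(t,(328.1,227.8),s,(349.7,216.7)),plane(t,(328.1,227.8),.105),plane(s,(349.7,216.7),.105))
print("orange top",tri(t,(343.8,248.6),s,(377,209.7)))
# colour centroids
for nm,d in(("t",t),("s",s)):
    h=cv2.cvtColor(d["pixels"],cv2.COLOR_RGB2HSV)
    print(nm,h[int(227),328] if nm=="t" else h[217,350])
o=env.observe();print(R.from_rotvec(o["ee_rot"]).as_matrix())
```

```text
L [0.6145 0.1901 0.15  ] [0.4387 0.1914 0.15  ] 0.17580318770613168 -0.4119839437120787
R [ 0.5926 -0.3422  0.15  ] [ 0.419  -0.3055  0.15  ] 0.1774304525561245 -11.927042499314803
Lback [0.5981 0.3443 0.067 ] [0.5939 0.2388 0.067 ] 2.2709059687920266 87.72909403120798
Rleft [ 0.6005 -0.1815  0.067 ] [ 0.4698 -0.1503  0.067 ] 103.43224252499932 -13.432242524999328
pusher top (array([ 0.4531, -0.0284,  0.0988]), np.float64(0.00011880345922757285)) [ 0.4529 -0.0282  0.105 ] [ 0.4521 -0.0228  0.105 ]
orange top (array([ 0.3847, -0.0767,  0.1024]), np.float64(0.00402573627702208))
t [ 16 127 161]
s [ 17  99 165]
[[-0.9726  0.2326 -0.0002]
 [ 0.2326  0.9726 -0.0009]
 [-0.     -0.001  -1.    ]]
```

```bash
python3 -m jog '[0,0,-50,0,0,0, 0,0,-50,0,0,0, -20,-20,-10,0,0,-6, -38,-45,0,0,0,-6, -38,-45,0,0,0,0]' 0.36 30; python3 -m jog '[-38,-45,0,0,0,0, -38,-45,0,0,0,0, -38,-45,0,0,0,0, -38,-45,0,0,0,0, -38,-45,0,0,0,0]'
```

```text
clock: 0.88
tcp_pos: [0.2408, 0.5356, 0.3414]
ee_rot: [0.036, 3.141, 0.001]
force: [1.5, 0.9, -0.1]
finger_gap: 0.0308
clock: 1.5
tcp_pos: [0.4256, 0.3054, 0.3415]
ee_rot: [0.04, 3.141, 0.001]
force: [0.5, 0.8, -0.1]
finger_gap: 0.0305
```

```bash
python3 -m jog '[-38,-45,0,0,0,0, -38,-45,0,0,0,0, -25,-22,0,0,0,0, 0,0,0,0,0,0]';python3 - <<'E'
from h import *
o=env.observe();print(o["tcp_pos"],o["force"],o["clock"])
d=cam("wrist");save(d,"w1.pkl");cv2.imwrite("pics/w1.png",d["pixels"][:,:,::-1]);d=cam("top");save(d,"t1.pkl")
crop(d,180,140,320,260,5.7,"pics/t1.png")
E
```

```text
clock: 2.0
tcp_pos: [0.5244, 0.1896, 0.3411]
ee_rot: [0.049, 3.141, -0.002]
force: [-0.6, 0.2, -0.3]
finger_gap: 0.0309
[0.52442164 0.18960378 0.34111284] [-0.64175445  0.1815971  -0.32039418] 2.0
```

View pics/w1.png

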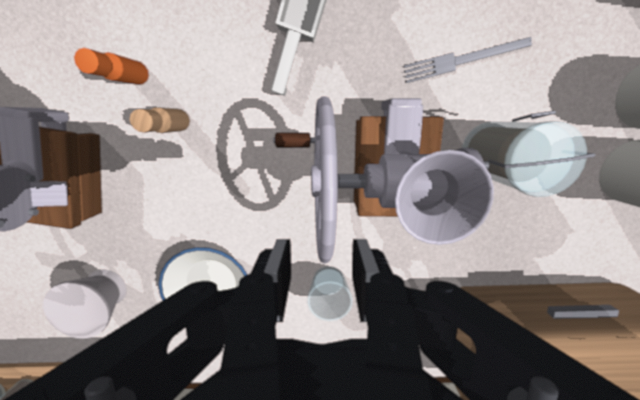

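Run:
```python
from h import *
np.set_printoptions(precision=4,suppress=True)
d=load("w1.pkl");t=load("t.pkl")
for n,uv,z in [("rimtop",(322,185),.233),("rimfront",(323,97),.15),("rimback",(328,262),.15),("hop",(444,196),.228),("dist",0,0)]:
    if uv: print(n,plane(d,uv,z))
print(tri(d,(444,196),t,(217.2,202.1)))
print(proj(d,[[.5244,.1896,.24],[.5244,.1896,.225]]), d["eye"])
```

```text
rimtop [0.512  0.1914 0.233 ]
rimfront [0.4372 0.1949 0.15  ]
rimback [0.625  0.1952 0.15  ]
hop [0.5262 0.2965 0.228 ]
(array([0.5258, 0.2911, 0.2357]), np.float64(0.0055455424736529126))
[[320.3207 201.5261]
 [320.3875 196.9438]] [0.4567 0.1928 0.4839]
```

View pics/t1.png

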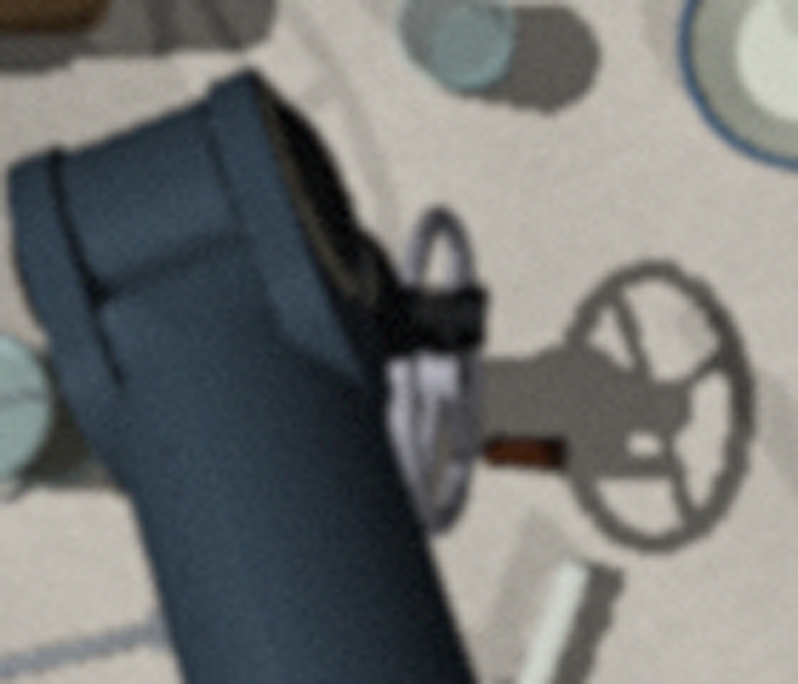

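```bash
python3 -m jog '[0,1,-0,0,0,0, 0,0,40,0,0,0, 0,0,40,0,0,0, 0,0,15,0,0,0, 0,0,0,0,0,0]';python3 - <<'E'
from h import *
o=env.observe();print(o["tcp_pos"],o["force"],o["clock"])
d=cam("wrist");save(d,"w2.pkl");cv2.imwrite("pics/w2.png",d["pixels"][:,:,::-1])
E
```

```text
clock: 2.72
tcp_pos: [0.5224, 0.1943, 0.246]
ee_rot: [-0.038, -3.14, 0.001]
force: [-0.1, 0.2, 0.9]
finger_gap: 0.0309
[0.52236865 0.19430241 0.24603146] [-0.14529676  0.24617951  0.92833397] 2.725
```

View pics/w2.png

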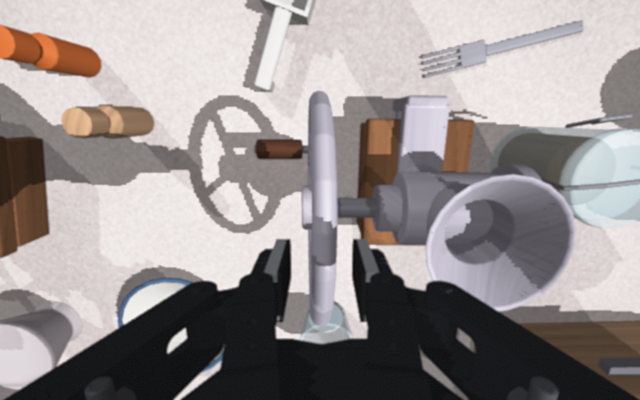

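```bash
python3 -m jog '[0,0,12,0,0,0, 0,0,11,0,0,0, 0,0,0,0,0,0, 0,0,0,0,0,0]'; python3 -m jog '[0,2.5,0,0,0,0, 0,2.5,0,0,0,0]'; python3 -m jog '[0,0,0,0,0,0]'
```

```text
clock: 3.28
tcp_pos: [0.5231, 0.1936, 0.2234]
ee_rot: [0.04, 3.141, 0.0]
force: [0.8, 0.4, 0.4]
finger_gap: 0.0308
clock: 3.52
tcp_pos: [0.5232, 0.199, 0.2236]
ee_rot: [0.04, 3.141, 0.001]
force: [-1.1, 0.5, 0.1]
finger_gap: 0.0304
clock: 3.65
tcp_pos: [0.523, 0.1991, 0.2234]
ee_rot: [0.039, 3.141, 0.0]
force: [0.5, 0.6, 0.4]
finger_gap: 0.0301
```

```bash
python3 -m jog '[0,2,0,0,0,0]'; python3 -m jog '[0,1,0,0,0,0]';python3 -m jog '[0,1,0,0,0,0]';python3 -m jog '[0,1,0,0,0,0]'
```

```text
clock: 3.78
tcp_pos: [0.5231, 0.2006, 0.2233]
ee_rot: [0.04, 3.141, 0.0]
force: [0.1, -0.3, 0.1]
finger_gap: 0.0307
clock: 3.9
tcp_pos: [0.5231, 0.2018, 0.2233]
ee_rot: [-0.04, -3.141, -0.0]
force: [-0.1, -0.1, -1.0]
finger_gap: 0.0307
clock: 4.03
tcp_pos: [0.5231, 0.2027, 0.2233]
ee_rot: [-0.04, -3.141, -0.0]
force: [-0.6, -0.3, 0.3]
finger_gap: 0.0311
clock: 4.15
tcp_pos: [0.5231, 0.2037, 0.2233]
ee_rot: [-0.04, -3.141, -0.0]
force: [-0.8, -0.2, -0.7]
finger_gap: 0.0308
```

```bash
python3 -m jog '[0,1,0,0,0,0]'; python3 -m jog '[0,1,0,0,0,0]';python3 -m jog '[0,1,0,0,0,0]'
```

```text
clock: 4.28
tcp_pos: [0.5231, 0.2046, 0.2233]
ee_rot: [-0.04, -3.141, 0.0]
force: [-0.1, 0.4, 0.0]
finger_gap: 0.031
clock: 4.4
tcp_pos: [0.5232, 0.2055, 0.2233]
ee_rot: [-0.04, -3.141, 0.0]
force: [0.3, -0.9, -0.5]
finger_gap: 0.0304
clock: 4.53
tcp_pos: [0.5232, 0.2062, 0.2233]
ee_rot: [-0.04, -3.141, 0.001]
force: [0.2, -1.5, 1.2]
finger_gap: 0.0308
```

Run:
```python
from h import *
d=cam("wrist");save(d,"w3.pkl");cv2.imwrite("pics/w3.png",d["pixels"][:,:,::-1])
```

```text
(no output)
```

View pics/w3.png

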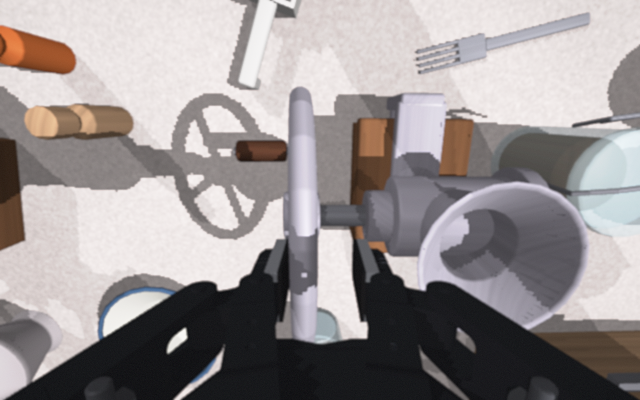

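The rim (u≈303) is now against the right-hand finger (u≈285). Contact is just beginning at y≈0.2055.

```bash
python3 -m jog '[0,1,0,0,0,0]'; python3 -m jog '[0,1,0,0,0,0]'
```

```text
clock: 4.7
tcp_pos: [0.5233, 0.2069, 0.2233]
ee_rot: [-0.041, -3.141, 0.001]
force: [-0.1, -3.3, 1.1]
finger_gap: 0.0311
clock: 4.82
tcp_pos: [0.5233, 0.2077, 0.2233]
ee_rot: [-0.041, -3.141, 0.002]
force: [0.3, -4.0, -0.4]
finger_gap: 0.0307
```

```bash
python3 -m jog '[0,0,0,0,0,0]'; python3 -m jog '[0,0.7,0,0,0,0]'
```

```text
clock: 4.95
tcp_pos: [0.5233, 0.2078, 0.2232]
ee_rot: [-0.041, -3.141, 0.002]
force: [-0.8, -4.2, 1.8]
finger_gap: 0.0304
clock: 5.08
tcp_pos: [0.5233, 0.2085, 0.2233]
ee_rot: [-0.041, -3.141, 0.002]
force: [-1.0, -5.4, 1.6]
finger_gap: 0.0309
```

```bash
python3 -m jog '[0,0.5,0,0,0,0,0,0,0,0,0,0]'; python3 -m jog '[0,-4,0,0,0,0,0,-8,0,0,0,0,0,-3,0,0,0,0]';python3 -m jog '[0,-2,0,0,0,0]'
```

```text
clock: 5.32
tcp_pos: [0.5233, 0.2089, 0.2232]
ee_rot: [-0.041, -3.141, 0.002]
force: [-0.7, -4.8, 1.3]
finger_gap: 0.0309
clock: 5.7
tcp_pos: [0.5229, 0.1952, 0.2234]
ee_rot: [0.04, 3.141, 0.002]
force: [-0.8, 0.4, 0.2]
finger_gap: 0.0311
clock: 5.82
tcp_pos: [0.5228, 0.1932, 0.2234]
ee_rot: [0.039, 3.141, 0.002]
force: [-0.0, -0.2, -0.4]
finger_gap: 0.0309
```

```bash
python3 -m jog '[0,-2,0,0,0,0]'; python3 -m jog '[0,-1.5,0,0,0,0]'; python3 -m jog '[0,-1,0,0,0,0]'; python3 -m jog '[0,-1,0,0,0,0]'; python3 -m jog '[0,-1,0,0,0,0]'
```

```text
clock: 5.95
tcp_pos: [0.5228, 0.1912, 0.2233]
ee_rot: [0.039, 3.141, 0.001]
force: [0.3, 0.3, 0.1]
finger_gap: 0.0307
clock: 6.08
tcp_pos: [0.5228, 0.1894, 0.2233]
ee_rot: [0.04, 3.141, 0.0]
force: [0.9, 0.2, -0.0]
finger_gap: 0.0306
clock: 6.2
tcp_pos: [0.5227, 0.1884, 0.2233]
ee_rot: [-0.04, -3.141, -0.0]
force: [-0.0, 0.4, 0.1]
finger_gap: 0.0309
clock: 6.32
tcp_pos: [0.5227, 0.1876, 0.2234]
ee_rot: [0.04, 3.141, 0.001]
force: [-0.9, 0.8, 1.2]
finger_gap: 0.0305
clock: 6.45
tcp_pos: [0.5227, 0.1865, 0.2234]
ee_rot: [0.04, 3.141, 0.001]
force: [-1.6, 0.4, -0.1]
finger_gap: 0.0309
```

```bash
python3 -m jog '[0,-1,0,0,0,0]'; python3 -m jog '[0,-1,0,0,0,0]'; python3 -m jog '[0,-1,0,0,0,0]'
python3 - <<'E'
from h import *
d=cam("wrist");save(d,"w4.pkl");cv2.imwrite("pics/w4.png",d["pixels"][:,:,::-1])
E
```

```text
clock: 6.58
tcp_pos: [0.5227, 0.1854, 0.2233]
ee_rot: [0.04, 3.141, 0.0]
force: [-0.0, 1.1, 0.8]
finger_gap: 0.0309
clock: 6.7
tcp_pos: [0.5227, 0.1843, 0.2233]
ee_rot: [0.04, 3.141, 0.0]
force: [-0.3, 0.5, 0.4]
finger_gap: 0.0308
clock: 6.82
tcp_pos: [0.5226, 0.1833, 0.2233]
ee_rot: [-0.04, -3.141, -0.0]
force: [0.2, -0.3, 0.2]
finger_gap: 0.0309
```

View pics/w4.png

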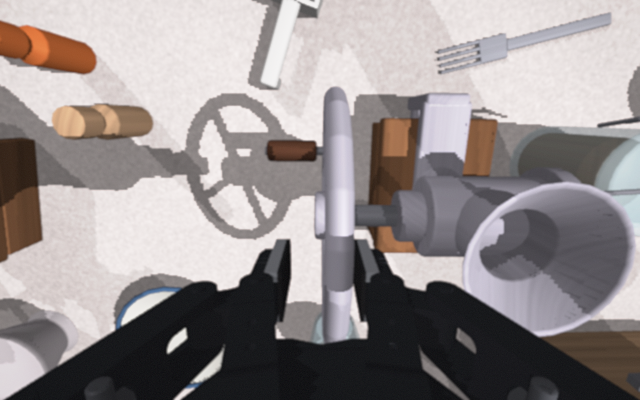

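```bash
python3 -m jog '[0,-1,0,0,0,0]'; python3 -m jog '[0,-1,0,0,0,0]'; python3 -m jog '[0,-1,0,0,0,0]'
```

```text
clock: 7.0
tcp_pos: [0.5226, 0.1823, 0.2233]
ee_rot: [-0.04, -3.141, -0.0]
force: [-0.4, 0.1, 0.2]
finger_gap: 0.031
clock: 7.12
tcp_pos: [0.5226, 0.1813, 0.2233]
ee_rot: [0.04, 3.141, 0.0]
force: [0.1, 0.8, -0.3]
finger_gap: 0.0309
clock: 7.25
tcp_pos: [0.5225, 0.1803, 0.2233]
ee_rot: [-0.04, -3.141, -0.0]
force: [0.2, 0.3, 0.2]
finger_gap: 0.0309
```

```bash
python3 -m jog '[0,-1,0,0,0,0]'; python3 -m jog '[0,-1,0,0,0,0]'; python3 -m jog '[0,-1,0,0,0,0]'
```

```text
clock: 7.38
tcp_pos: [0.5225, 0.1793, 0.2233]
ee_rot: [-0.04, -3.141, -0.0]
force: [-0.7, -0.3, -0.2]
finger_gap: 0.0307
clock: 7.5
tcp_pos: [0.5225, 0.1783, 0.2233]
ee_rot: [-0.04, -3.141, -0.0]
force: [0.6, -0.2, 0.2]
finger_gap: 0.031
clock: 7.62
tcp_pos: [0.5224, 0.1773, 0.2233]
ee_rot: [-0.04, -3.141, -0.0]
force: [-0.3, -1.0, 0.7]
finger_gap: 0.0309
```

```bash
python3 -m jog '[0,-1,0,0,0,0]'; python3 -m jog '[0,-1,0,0,0,0]'; python3 -m jog '[0,-1,0,0,0,0]'
```

```text
clock: 7.75
tcp_pos: [0.5224, 0.1765, 0.2233]
ee_rot: [0.04, 3.141, 0.001]
force: [-0.3, 1.9, -0.8]
finger_gap: 0.0306
clock: 7.88
tcp_pos: [0.5224, 0.1759, 0.2233]
ee_rot: [0.039, 3.141, 0.001]
force: [0.4, 2.5, 0.0]
finger_gap: 0.0304
clock: 8.0
tcp_pos: [0.5224, 0.1751, 0.2233]
ee_rot: [0.039, 3.141, 0.002]
force: [0.3, 3.8, -0.4]
finger_gap: 0.0305
```

Run:
```python
from h import *
d=cam("wrist");save(d,"w5.pkl");cv2.imwrite("pics/w5.png",d["pixels"][:,:,::-1])
```

```text
(no output)
```

View pics/w5.png

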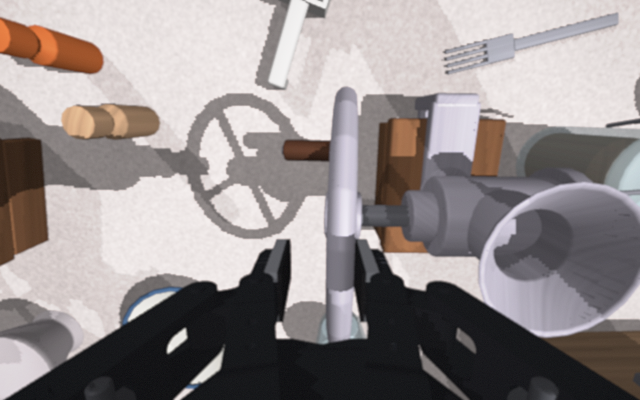

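Force takes up only near y≈0.177, about 12 mm beyond what a sound wheel would give, so the left wheel is the worn one. I'll push to about 5 N and hold.

```bash
python3 -m jog '[0,-1,0,0,0,0]'; python3 -m jog '[0,-0.8,0,0,0,0,0,0,0,0,0,0]'
```

```text
clock: 8.18
tcp_pos: [0.5223, 0.1743, 0.2233]
ee_rot: [0.039, 3.141, 0.002]
force: [-0.1, 3.8, -1.7]
finger_gap: 0.0305
clock: 8.43
tcp_pos: [0.5223, 0.1736, 0.2233]
ee_rot: [0.039, 3.141, 0.002]
force: [0.8, 5.4, -0.4]
finger_gap: 0.0305
```

```bash
python3 -m jog '[0,0,0,0,0,0, 0,6,0,0,0,0, 0,5,0,0,0,0, 0,0,0,0,0,0]'; python3 -m jog '[0,0,-40,0,0,0, 0,0,-45,0,0,3, 0,0,-35,0,0,7, -9,-50,0,0,0,0, -9,-55,0,0,0,0]'
```

```text
clock: 8.93
tcp_pos: [0.5226, 0.1831, 0.2231]
ee_rot: [-0.04, -3.141, 0.002]
force: [0.2, 0.2, 0.1]
finger_gap: 0.0305
clock: 9.55
tcp_pos: [0.5194, 0.0757, 0.3437]
ee_rot: [0.311, 3.125, -0.001]
force: [1.0, -0.1, 0.8]
finger_gap: 0.0305
```

```bash
python3 -m jog '[-9,-55,0,0,0,0, -9,-55,0,0,0,0,-9,-55,0,0,0,0,-9,-55,0,0,0,0,-9,-55,0,0,0,0]'; python3 -m jog '[-9,-50,0,0,0,0, -8,-45,0,0,0,0, 0,0,0,0,0,0,0,0,0,0,0,0]';python3 - <<'E'
from h import *
d=cam("wrist");save(d,"w6.pkl");cv2.imwrite("pics/w6.png",d["pixels"][:,:,::-1])
E
```

```text
clock: 10.18
tcp_pos: [0.5081, -0.2037, 0.3434]
ee_rot: [-0.314, -3.126, 0.0]
force: [1.2, -0.0, -0.3]
finger_gap: 0.0311
clock: 10.68
tcp_pos: [0.5065, -0.2975, 0.3429]
ee_rot: [-0.313, -3.125, -0.001]
force: [0.1, -0.4, 0.6]
finger_gap: 0.0305
```

View pics/w6.png

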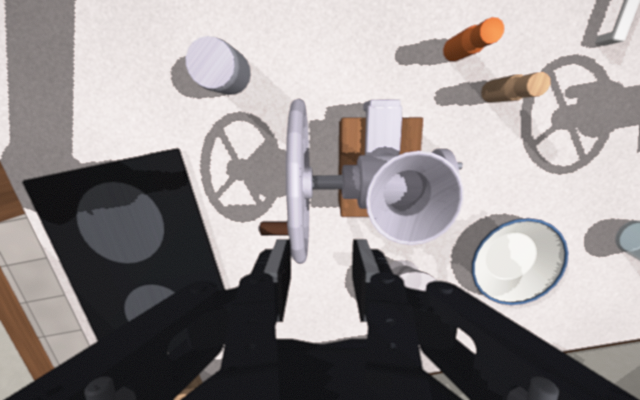

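Run:
```python
from h import *
np.set_printoptions(precision=4,suppress=True)
d=load("w6.pkl");o=env.observe();M=R.from_rotvec(o["ee_rot"]).as_matrix()
for n,uv,z in [("rimtop",(297,178),.233),("rimfront",(298,102),.15),("rimback",(300,260),.15),("hop",(413.5,196),.228)]:
    p=plane(d,uv,z);print(n,p,(M.T@(p-o["tcp_pos"]))*1000)
```

```text
rimtop [ 0.4847 -0.3129  0.233 ] [ 18.581  -20.343  110.0127]
rimfront [ 0.4206 -0.3038  0.15  ] [ 83.0933 -24.1639 193.0486]
rimback [ 0.5978 -0.3411  0.15  ] [-97.9548 -25.8408 192.9368]
hop [ 0.5213 -0.2175  0.228 ] [  1.4321  80.3628 115.094 ]
```

```bash
python3 -m jog '[-3,-22,0,0,0,0, 0,0,45,0,0,0, 0,0,45,0,0,0, 0,0,5,0,0,0, 0,0,0,0,0,0]';python3 - <<'E'
from h import *
d=cam("wrist");save(d,"w7.pkl");cv2.imwrite("pics/w7.png",d["pixels"][:,:,::-1]);print(env.observe()["tcp_pos"])
E
```

```text
clock: 11.35
tcp_pos: [0.5062, -0.3196, 0.2494]
ee_rot: [0.311, 3.125, -0.001]
force: [0.4, 0.0, 0.9]
finger_gap: 0.0303
[ 0.50651059 -0.32016582  0.25021961]
```

View pics/w7.png

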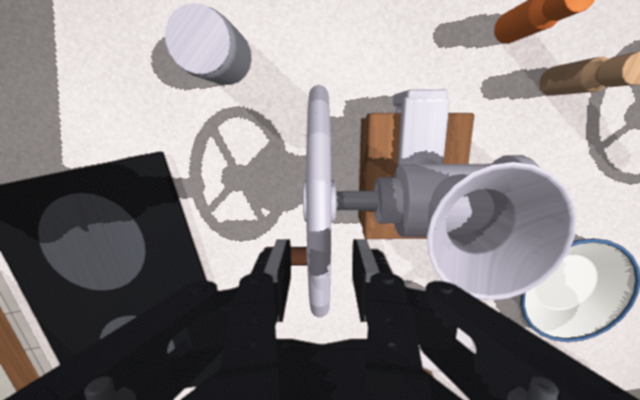

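```bash
python3 -m jog '[0,0,14,0,0,0, 0,0,13,0,0,0, 0,0,0,0,0,0]'; python3 -m jog '[0,2.5,0,0,0,0, 0,2.5,0,0,0,0]'; python3 -m jog '[0,1,0,0,0,0]'
```

```text
clock: 11.78
tcp_pos: [0.5046, -0.3195, 0.2199]
ee_rot: [-0.313, -3.123, -0.002]
force: [0.3, -0.4, 0.5]
finger_gap: 0.031
clock: 12.02
tcp_pos: [0.5065, -0.3152, 0.2216]
ee_rot: [0.313, 3.125, -0.0]
force: [0.6, 0.2, -0.3]
finger_gap: 0.0306
clock: 12.15
tcp_pos: [0.5068, -0.314, 0.2216]
ee_rot: [0.313, 3.125, 0.0]
force: [-0.3, -0.8, 0.3]
finger_gap: 0.031
```

```bash
python3 -m jog '[0,1,0,0,0,0]';python3 -m jog '[0,1,0,0,0,0]'; python3 -m jog '[0,1,0,0,0,0]'
```

```text
clock: 12.28
tcp_pos: [0.5068, -0.3131, 0.2214]
ee_rot: [0.313, 3.126, -0.0]
force: [-0.7, -0.1, 0.4]
finger_gap: 0.0307
clock: 12.4
tcp_pos: [0.5069, -0.3123, 0.2214]
ee_rot: [0.313, 3.126, -0.0]
force: [-0.0, -0.8, 0.8]
finger_gap: 0.0307
clock: 12.52
tcp_pos: [0.507, -0.3117, 0.2214]
ee_rot: [0.314, 3.126, -0.001]
force: [-0.5, -1.5, -0.4]
finger_gap: 0.0307
```

```bash
python3 -m jog '[0,1,0,0,0,0]';python3 -m jog '[0,1,0,0,0,0]'; python3 -m jog '[0,1,0,0,0,0]'
```

```text
clock: 12.65
tcp_pos: [0.5071, -0.3111, 0.2214]
ee_rot: [0.314, 3.126, -0.002]
force: [-0.6, -2.7, 0.6]
finger_gap: 0.0305
clock: 12.78
tcp_pos: [0.5073, -0.3103, 0.2215]
ee_rot: [0.314, 3.125, -0.002]
force: [-1.0, -3.1, 0.7]
finger_gap: 0.0309
clock: 12.9
tcp_pos: [0.5074, -0.3095, 0.2216]
ee_rot: [0.315, 3.125, -0.003]
force: [-1.4, -4.3, 1.3]
finger_gap: 0.0309
```

```bash
python3 -m jog '[0,0.8,0,0,0,0,0,0,0,0,0,0]'; python3 -m jog '[0,-5,0,0,0,0,0,-8,0,0,0,0,0,-4,0,0,0,0]'; python3 -m jog '[0,-1.5,0,0,0,0]'; python3 -m jog '[0,-1,0,0,0,0]'; python3 -m jog '[0,-1,0,0,0,0]'
```

```text
clock: 13.15
tcp_pos: [0.5076, -0.3088, 0.2215]
ee_rot: [0.315, 3.125, -0.003]
force: [-1.0, -5.8, 1.7]
finger_gap: 0.0304
clock: 13.52
tcp_pos: [0.5044, -0.3237, 0.2209]
ee_rot: [-0.313, -3.125, -0.002]
force: [-0.1, -0.7, -0.1]
finger_gap: 0.0305
clock: 13.65
tcp_pos: [0.5041, -0.3254, 0.221]
ee_rot: [-0.314, -3.125, -0.001]
force: [-0.1, -0.2, 0.4]
finger_gap: 0.031
clock: 13.78
tcp_pos: [0.504, -0.3263, 0.2211]
ee_rot: [-0.313, -3.126, -0.001]
force: [-0.1, -0.8, 0.1]
finger_gap: 0.0304
clock: 13.9
tcp_pos: [0.5039, -0.3273, 0.2212]
ee_rot: [-0.313, -3.126, -0.001]
force: [0.4, 0.8, 0.1]
finger_gap: 0.0307
```

```bash
python3 -m jog '[0,-1,0,0,0,0]'; python3 -m jog '[0,-1,0,0,0,0]'; python3 -m jog '[0,-1,0,0,0,0]'; python3 -m jog '[0,-1,0,0,0,0]'
```

```text
clock: 14.02
tcp_pos: [0.5036, -0.3284, 0.2212]
ee_rot: [0.313, 3.126, 0.0]
force: [-0.9, 0.1, 0.2]
finger_gap: 0.0306
clock: 14.15
tcp_pos: [0.5034, -0.3294, 0.2212]
ee_rot: [-0.313, -3.126, -0.001]
force: [0.8, 0.6, -0.0]
finger_gap: 0.0306
clock: 14.28
tcp_pos: [0.5033, -0.3302, 0.2213]
ee_rot: [0.313, 3.126, 0.001]
force: [-0.0, 1.5, 1.6]
finger_gap: 0.0305
clock: 14.4
tcp_pos: [0.5032, -0.3308, 0.2213]
ee_rot: [0.313, 3.126, 0.002]
force: [-0.1, 2.7, 2.5]
finger_gap: 0.0303
```

Force takes up straight away at y≈−0.3295, so the right wheel has only the axle's spring and is sound.

```bash
python3 -m jog '[0,-1,0,0,0,0]'; python3 -m jog '[0,-1,0,0,0,0]'; python3 -m jog '[0,-0.8,0,0,0,0,0,0,0,0,0,0]'
```

```text
clock: 14.52
tcp_pos: [0.5031, -0.3316, 0.2213]
ee_rot: [0.312, 3.126, 0.002]
force: [0.2, 3.4, 2.6]
finger_gap: 0.0309
clock: 14.65
tcp_pos: [0.503, -0.3325, 0.2214]
ee_rot: [0.312, 3.126, 0.003]
force: [1.0, 5.5, 3.6]
finger_gap: 0.0308
clock: 14.9
tcp_pos: [0.5029, -0.3331, 0.2214]
ee_rot: [0.312, 3.126, 0.003]
force: [-0.1, 5.3, 3.2]
finger_gap: 0.0307
```

```bash
python3 -m jog '[0,5,0,0,0,0, 0,6,0,0,0,0, 0,0,-30,0,0,0, 0,0,-40,0,0,0,0,0,-30,0,0,0]'; python3 -m jog '[15,40,0,0,0,0,21,55,0,0,0,0,21,55,0,0,0,0,21,55,0,0,0,0,21,50,0,0,0,0]' 0.62; python3 -m jog '[5,10,0,0,0,0,0,0,0,0,0,0]'
python3 - <<'E'
from h import *
d=cam("wrist");save(d,"w8.pkl");cv2.imwrite("pics/w8.png",d["pixels"][:,:,::-1]);print(env.observe()["tcp_pos"])
E
```

```text
clock: 15.52
tcp_pos: [0.5043, -0.3247, 0.3228]
ee_rot: [0.315, 3.125, -0.004]
force: [0.6, -0.5, -1.2]
finger_gap: 0.0306
clock: 16.15
tcp_pos: [0.4578, -0.0527, 0.3213]
ee_rot: [0.314, 3.124, -0.001]
force: [0.4, -0.1, 0.1]
finger_gap: 0.0522
clock: 16.4
tcp_pos: [0.4553, -0.0436, 0.3213]
ee_rot: [0.313, 3.125, -0.001]
force: [-0.7, -0.5, 0.3]
finger_gap: 0.0529
[ 0.45548822 -0.04464857  0.32132398]
```

View pics/w8.png

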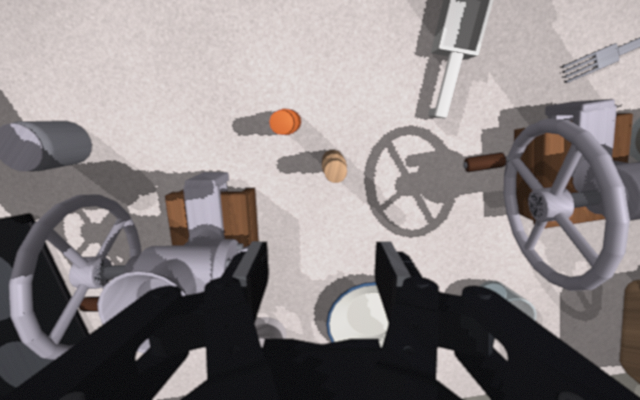

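Run:
```python
from h import *
np.set_printoptions(precision=4,suppress=True)
d=load("w8.pkl");t=load("t.pkl");o=env.observe();M=R.from_rotvec(o["ee_rot"]).as_matrix()
crop(d,300,130,370,200,8,"pics/w8c.png")
```

```text
(no output)
```

View pics/w8c.png

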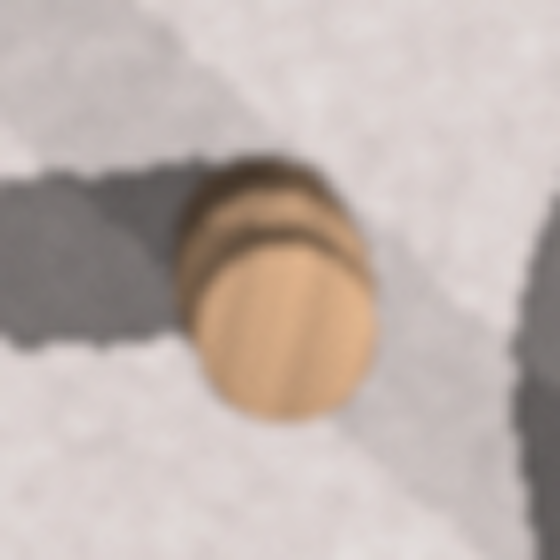

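Run:
```python
from h import *
np.set_printoptions(precision=4,suppress=True)
d=load("w8.pkl");t=load("t.pkl");o=env.observe();M=R.from_rotvec(o["ee_rot"]).as_matrix()
uv=(335.8,171.2)
print(tri(d,uv,t,(328.1,227.8)),tri(d,uv,load("s.pkl"),(349.7,216.7)))
p=plane(d,uv,.104);print(p,M.T@(p-o["tcp_pos"])*1000)
```

```text
(array([ 0.4522, -0.0265,  0.1148]), np.float64(0.0030659073784926115)) (array([ 0.4532, -0.0248,  0.1029]), np.float64(0.0014602957254407464))
[ 0.4538 -0.0249  0.104 ] [  5.8311  19.2157 217.3031]
```

```bash
python3 -m jog '[5,19,0,0,0,0,0,0,50,0,0,0,0,0,55,0,0,0,0,0,55,0,0,0,0,0,25,0,0,0]'; python3 -m jog '[0,0,0,0,0,0]'
python3 - <<'E'
from h import *
d=cam("wrist");save(d,"w9.pkl");cv2.imwrite("pics/w9.png",d["pixels"][:,:,::-1]);print(env.observe()["tcp_pos"])
E
```

```text
clock: 17.08
tcp_pos: [0.4528, -0.0261, 0.1335]
ee_rot: [-0.32, -3.121, 0.004]
force: [-0.1, -0.1, 0.2]
finger_gap: 0.0531
clock: 17.2
tcp_pos: [0.4531, -0.0257, 0.1347]
ee_rot: [-0.319, -3.121, 0.004]
force: [0.3, -0.3, -0.1]
finger_gap: 0.053
[ 0.45445124 -0.02537779  0.13615736]
```

View pics/w9.png

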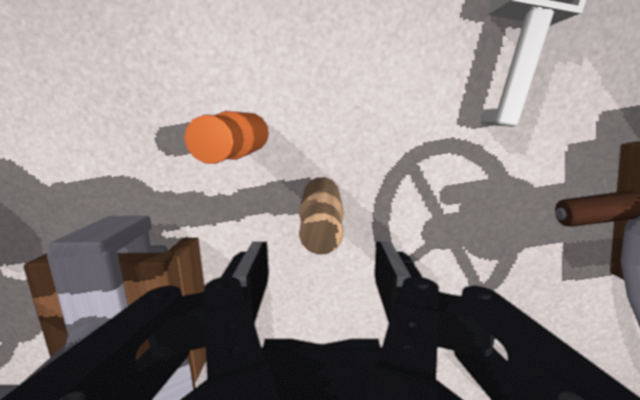

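```bash
python3 - <<'E'
from h import *
d=load("w9.pkl");o=env.observe();M=R.from_rotvec(o["ee_rot"]).as_matrix()
p=plane(d,(322,232),.104);print(p,M.T@(p-o["tcp_pos"])*1000)
p=plane(load("w8.pkl"),(335.8,171.2),.105);print(p)
print(tri(load("w8.pkl"),(335.8,171.2),d,(322,232)))
E
python3 -m jog '[0,0,30,0,0,0,0,0,34,0,0,0,0,0,0,0,0,0]'
```

```text
[ 0.45272941 -0.02439572  0.104     ] [ 1.8692172   0.66325283 32.1572883 ]
[ 0.45358842 -0.02488115  0.105     ]
(array([ 0.45472352, -0.02480848,  0.09869256]), np.float64(4.571531089132453e-06))
clock: 17.62
tcp_pos: [0.454, -0.0243, 0.0722]
ee_rot: [-0.315, -3.124, 0.001]
force: [-0.8, -0.3, 0.5]
finger_gap: 0.053
```

```bash
python3 -m jog '[0,0,1,0,0,0,0,0,0,0,0,0,0,0,0,0,0,0,0,0,0,0,0,0]' 0.05 35; python3 -m jog '[0,0,0,0,0,0,0,0,0,0,0,0,0,0,-10,0,0,0,0,0,-20,0,0,0]'
python3 - <<'E'
from h import *
d=cam("wrist");save(d,"w10.pkl");cv2.imwrite("pics/w10.png",d["pixels"][:,:,::-1]);print(env.observe()["tcp_pos"])
E
```

```text
clock: 18.12
tcp_pos: [0.4557, -0.0242, 0.0729]
ee_rot: [0.314, 3.122, 0.0]
force: [-1.6, -3.0, 6.7]
finger_gap: 0.0269
clock: 18.62
tcp_pos: [0.4535, -0.0232, 0.1017]
ee_rot: [-0.313, -3.124, -0.0]
force: [-0.5, 0.7, -1.5]
finger_gap: 0.0266
[ 0.45544641 -0.02330884  0.10413796]
```

View pics/w10.png

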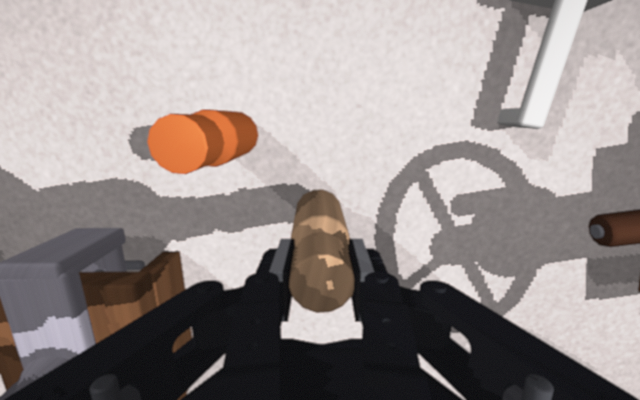

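```bash
python3 -m jog '[0,0,-50,0,0,0,0,0,-60,0,0,0,0,0,-60,0,0,0,0,0,-55,0,0,0,0,0,0,0,0,0]'
python3 - <<'E'
from h import *
np.set_printoptions(precision=4,suppress=True)
a,b,t=load("w6.pkl"),load("w7.pkl"),load("t.pkl")
def rim(d,roi):
    # light hopper pixels: outline contour -> ellipse
    u0,v0,u1,v1=roi
    g=cv2.cvtColor(d["pixels"],cv2.COLOR_RGB2GRAY)[v0:v1,u0:u1]
    return g
crop(a,355,140,475,255,6,"pics/h6.png"); crop(b,415,150,590,310,4.5,"pics/h7.png")
E
```

```text
clock: 19.3
tcp_pos: [0.4564, -0.0234, 0.3307]
ee_rot: [0.312, 3.116, 0.006]
force: [0.1, -0.2, -1.3]
finger_gap: 0.0271
```

View pics/h6.png

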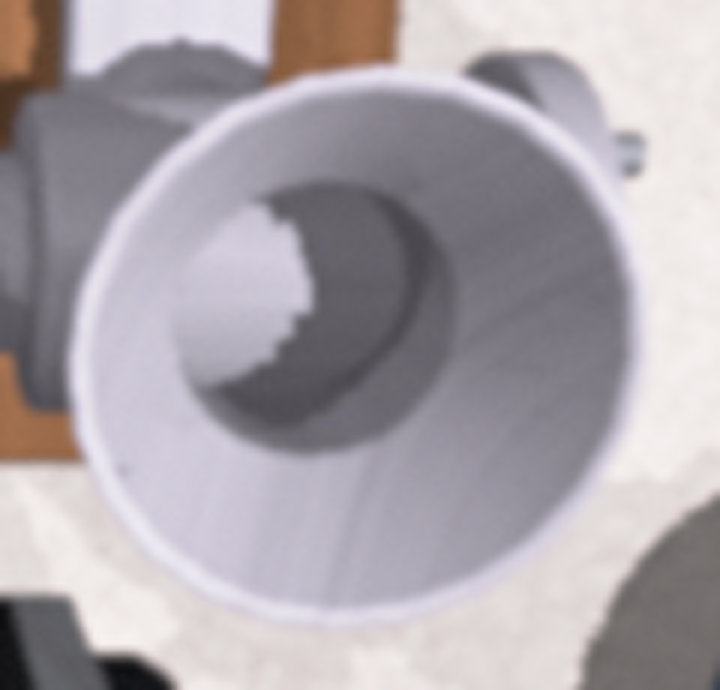

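View pics/h7.png

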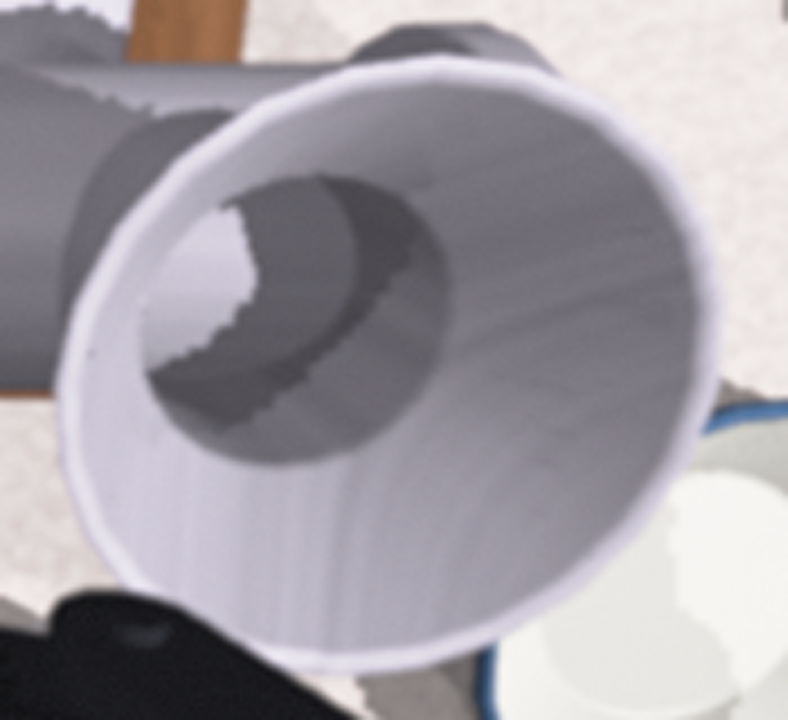

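Run:
```python
from h import *
np.set_printoptions(precision=4,suppress=True)
a,b,t=load("w6.pkl"),load("w7.pkl"),load("t.pkl")
print("rim",tri(a,(414.2,197.7),b,(501.4,231.1)),plane(a,(414.2,197.7),.228),plane(b,(501.4,231.1),.228))
print("throat",tri(a,(407.7,192.8),b,(480.8,221.1)),plane(a,(407.7,192.8),.203),plane(b,(480.8,221.1),.203))
o=env.observe();M=R.from_rotvec(o["ee_rot"]).as_matrix();print(o["tcp_pos"],M.T@(np.array([.5215,-.218,o["tcp_pos"][2]])-o["tcp_pos"])*1000)
```

```text
rim (array([ 0.5225, -0.2169,  0.2282]), np.float64(0.0009034374094008557)) [ 0.5229 -0.2171  0.228 ] [ 0.5222 -0.2166  0.228 ]
throat (array([ 0.5247, -0.2164,  0.2037]), np.float64(1.6976473009689935e-06)) [ 0.5249 -0.2162  0.203 ] [ 0.525 -0.216  0.203]
[ 0.4564 -0.0234  0.3307] [-102.4084 -177.8491    0.149 ]
```

```bash
python3 -m jog '[-26,-44,0,0,0,0,-26,-44,0,0,0,0,-26,-44,0,0,0,0,-26,-43,0,0,0,0,0,0,0,0,0,0]'; python3 -m jog '[0,0,0,0,0,0]'
python3 - <<'E'
from h import *
np.set_printoptions(precision=4,suppress=True)
for n in("wrist","side","top"):
    d=cam(n);save(d,n[0]+"11.pkl")
    if n=="wrist": cv2.imwrite("pics/w11.png",d["pixels"][:,:,::-1])
    if n=="side": crop(d,290,80,430,210,5,"pics/s11.png")
    if n=="top": crop(d,340,130,480,260,5,"pics/t11.png")
o=env.observe();M=R.from_rotvec(o["ee_rot"]).as_matrix();print(o["tcp_pos"],M[:,2],M.T@(np.array([.5235,-.217,o["tcp_pos"][2]])-o["tcp_pos"])*1000)
E
```

```text
clock: 19.92
tcp_pos: [0.5202, -0.2195, 0.3244]
ee_rot: [-0.324, -3.122, 0.004]
force: [-1.3, 0.3, -1.3]
finger_gap: 0.0267
clock: 20.05
tcp_pos: [0.5207, -0.2147, 0.3248]
ee_rot: [-0.313, -3.123, -0.002]
force: [0.4, 0.2, -1.2]
finger_gap: 0.0267
[ 0.5212 -0.214   0.3258] [-0.0007  0.0013 -1.    ] [-2.8846 -2.4731 -0.0055]
```

View pics/w11.png

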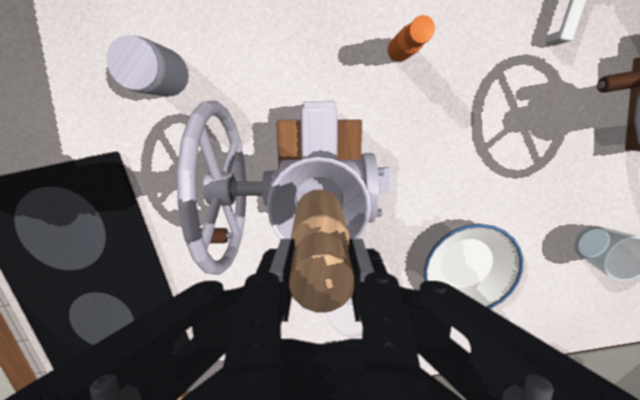

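View pics/s11.png

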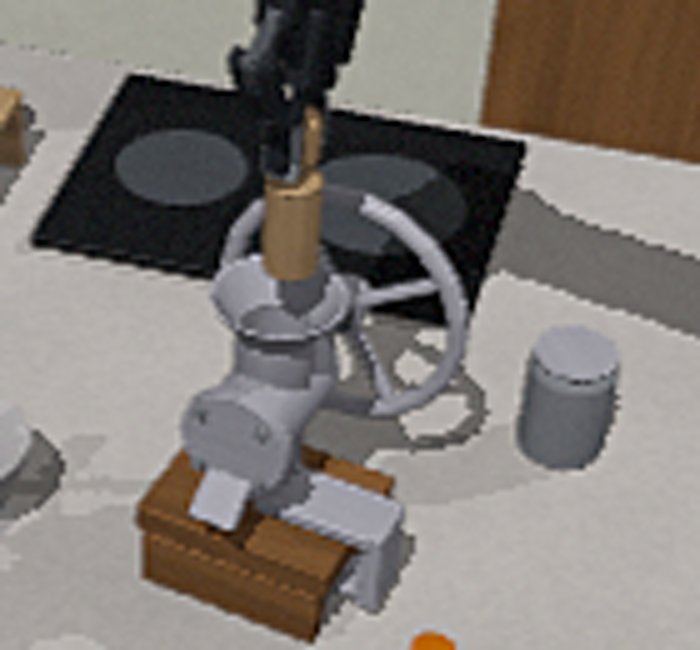

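```bash
python3 -m jog '[-2.5,-2.5,0,0,0,0,0,0,20,0,0,0,0,0,20,0,0,0,0,0,5,0,0,0,0,0,0,0,0,0]'
python3 - <<'E'
from h import *
np.set_printoptions(precision=4,suppress=True)
o=env.observe();M=R.from_rotvec(o["ee_rot"]).as_matrix();print(o["tcp_pos"],M[:,2],M.T@(np.array([.5235,-.217,.2525])-o["tcp_pos"])*1000)
E
```

```text
clock: 20.82
tcp_pos: [0.5235, -0.2185, 0.2815]
ee_rot: [0.313, 3.126, 0.0]
force: [0.4, -0.2, -1.3]
finger_gap: 0.0269
[ 0.5235 -0.2185  0.2815] [ 0.0003  0.     -1.    ] [ 0.2765  1.4454 29.0353]
```

```bash
python3 -m jog '[0,1,4,0,0,0,0,0,4,0,0,0]'; python3 -m jog '[0,0,4,0,0,0,0,0,4,0,0,0]'; python3 -m jog '[0,0,4,0,0,0]'
```

```text
clock: 21.08
tcp_pos: [0.5238, -0.2176, 0.2736]
ee_rot: [0.313, 3.125, 0.0]
force: [0.4, 1.1, -1.3]
finger_gap: 0.027
clock: 21.32
tcp_pos: [0.5235, -0.2177, 0.265]
ee_rot: [0.314, 3.126, 0.0]
force: [0.7, -0.2, -1.6]
finger_gap: 0.0269
clock: 21.45
tcp_pos: [0.5235, -0.2176, 0.2609]
ee_rot: [-0.314, -3.126, -0.0]
force: [1.3, -0.8, -0.7]
finger_gap: 0.0267
```

```bash
python3 -m jog '[0,0,3,0,0,0]'; python3 -m jog '[0,0,2,0,0,0]'; python3 -m jog '[0,0,2,0,0,0]'; python3 -m jog '[0,0,1,0,0,0,0,0,0,0,0,0]'
```

```text
clock: 21.58
tcp_pos: [0.5234, -0.2176, 0.2579]
ee_rot: [-0.314, -3.126, -0.0]
force: [0.3, -1.0, -0.8]
finger_gap: 0.0269
clock: 21.7
tcp_pos: [0.5234, -0.2176, 0.256]
ee_rot: [-0.314, -3.126, -0.0]
force: [-0.8, 0.4, -1.9]
finger_gap: 0.0267
clock: 21.82
tcp_pos: [0.5235, -0.2176, 0.2542]
ee_rot: [0.313, 3.126, 0.0]
force: [-0.7, 0.9, -2.0]
finger_gap: 0.0267
clock: 22.08
tcp_pos: [0.5235, -0.2176, 0.2533]
ee_rot: [0.314, 3.126, 0.0]
force: [0.4, 0.3, -1.0]
finger_gap: 0.0265
```

```bash
python3 -m jog '[0,0,1,0,0,0,0,0,0,0,0,0]'; python3 -m jog '[0,0,1,0,0,0,0,0,0,0,0,0]';python3 -m jog '[0,0,0.7,0,0,0,0,0,0,0,0,0]'
```

```text
clock: 22.32
tcp_pos: [0.5239, -0.2179, 0.253]
ee_rot: [0.313, 3.125, -0.0]
force: [-0.2, 0.9, 3.3]
finger_gap: 0.0266
clock: 22.58
tcp_pos: [0.5243, -0.2181, 0.2528]
ee_rot: [0.313, 3.123, -0.0]
force: [-2.1, 0.2, 7.1]
finger_gap: 0.0267
clock: 22.82
tcp_pos: [0.5246, -0.2183, 0.2528]
ee_rot: [0.313, 3.122, -0.0]
force: [-1.7, 0.9, 10.3]
finger_gap: 0.0267
```

```bash
python3 -m jog '[0,0,-1.7,0,0,0,0,0,0,0,0,0]'; python3 -m jog '[0,0,0,0,0,0,0,0,0,0,0,0,0,0,0,0,0,0]' 0.6; python3 -m jog '[0,0,-20,0,0,0,0,0,-40,0,0,0,0,0,-40,0,0,0]'; python3 -m jog '[50,20,-20,0,0,0,50,30,0,0,0,0,40,40,0,0,0,0,0,0,0,0,0,0]'
python3 - <<'E'
from h import *
for n in("wrist","side","top"):
    d=cam(n);save(d,n[0]+"12.pkl")
    if n=="wrist": cv2.imwrite("pics/w12.png",d["pixels"][:,:,::-1])
    if n=="side": crop(d,290,80,430,210,5,"pics/s12.png")
    if n=="top": crop(d,180,130,480,270,2.6,"pics/t12.png")
E
```

```text
clock: 23.08
tcp_pos: [0.5239, -0.2179, 0.2529]
ee_rot: [0.313, 3.125, -0.0]
force: [-0.0, 0.8, 5.8]
finger_gap: 0.0269
clock: 23.45
tcp_pos: [0.5233, -0.2174, 0.2518]
ee_rot: [-0.313, -3.125, -0.0]
force: [0.7, 0.9, -0.5]
finger_gap: 0.0509
clock: 23.82
tcp_pos: [0.5232, -0.2175, 0.353]
ee_rot: [-0.313, -3.125, -0.0]
force: [-0.2, -0.1, 0.4]
finger_gap: 0.0514
clock: 24.32
tcp_pos: [0.4024, -0.0987, 0.3724]
ee_rot: [0.303, 3.126, 0.004]
force: [1.0, -0.7, 0.1]
finger_gap: 0.0514
```

View pics/w12.png

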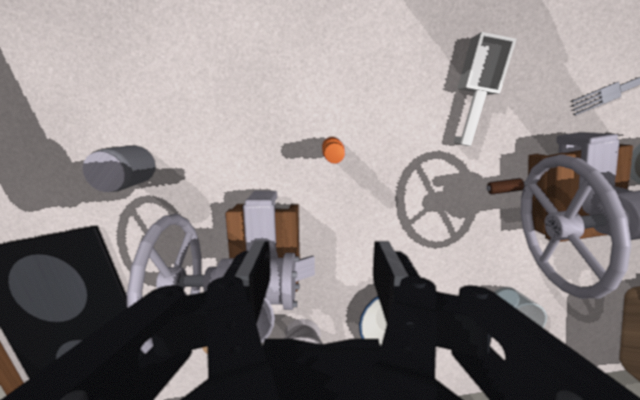

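View pics/s12.png

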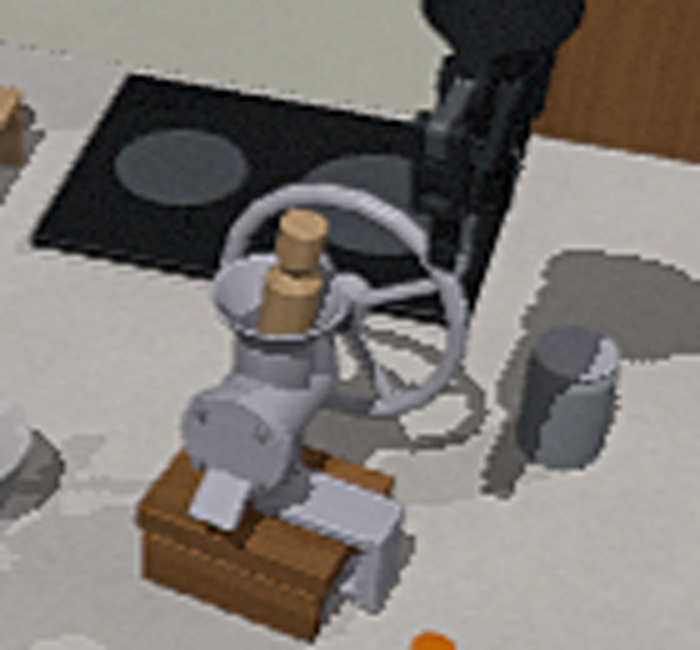

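View pics/t12.png

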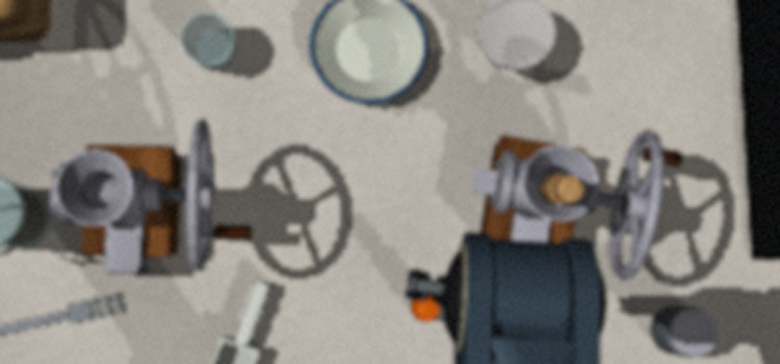

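Run:
```python
from h import *
np.set_printoptions(precision=4,suppress=True)
t=load("t12.pkl");s=load("s12.pkl")
crop(t,370,175,430,230,10,"pics/t12c.png")
crop(s,325,110,375,160,11,"pics/s12c.png")
print(tri(t,(397.3,202.7),s,(350.8,124.4)),plane(t,(397.3,202.7),.285),plane(s,(350.8,124.4),.285))
for d in(t,s): print(proj(d,[[.5235,-.2175,.285],[.5235,-.2175,.242],[.5235,-.217,.228]]))
```

```text
(array([ 0.5111, -0.2133,  0.2859]), np.float64(0.002222243062666058)) [ 0.5122 -0.2133  0.285 ] [ 0.5102 -0.2147  0.285 ]
[[398.6669 198.5629]
 [395.562  200.1495]
 [394.4282 200.6432]]
[[346.6458 123.039 ]
 [345.8338 134.977 ]
 [345.5357 138.8302]]
```

View pics/t12c.png

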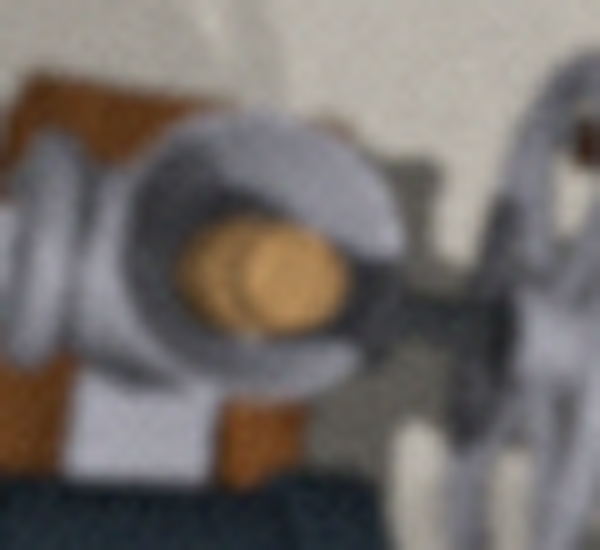

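View pics/s12c.png

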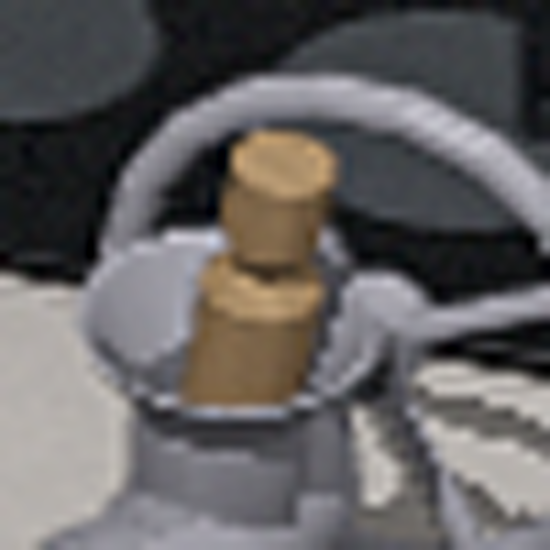

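```bash
python3 -m jog '[0,0,0,0,0,0,0,0,0,0,0,0,0,0,0,0,0,0,0,0,0,0,0,0]'
python3 - <<'E'
from h import *
d=cam("side");save(d,"s13.pkl");crop(d,325,110,375,160,11,"pics/s13c.png")
d=cam("top");save(d,"t13.pkl");crop(d,370,175,430,230,10,"pics/t13c.png")
E
```

```text
clock: 24.98
tcp_pos: [0.4042, -0.1018, 0.3722]
ee_rot: [-0.314, -3.125, 0.0]
force: [0.3, -0.3, -0.7]
finger_gap: 0.051
```

View pics/s13c.png

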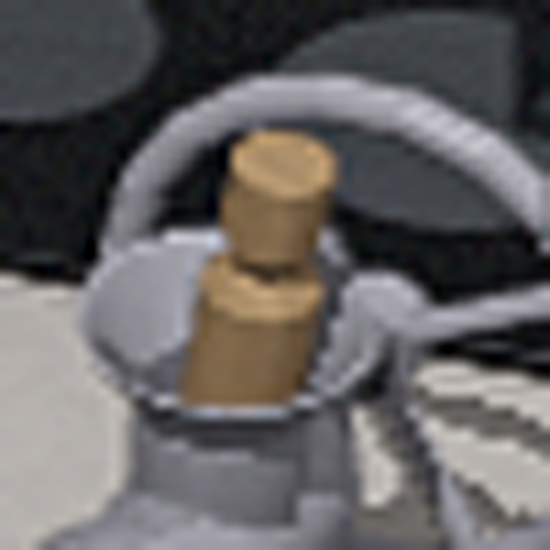

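View pics/t13c.png

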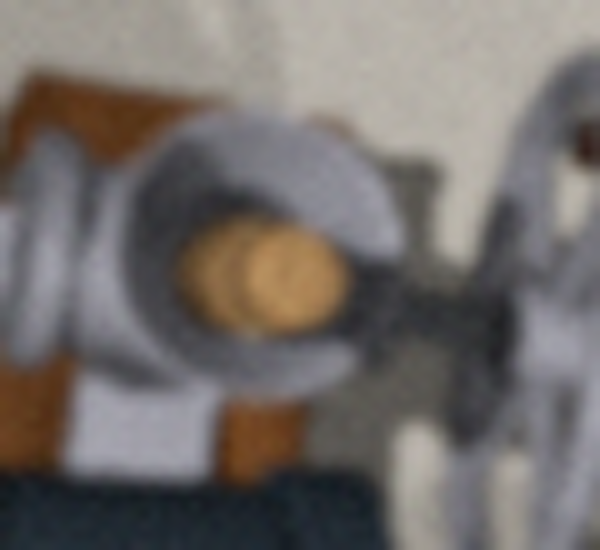

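```bash
python3 -m jog '[-50,-10,0,0,0,0,-50,0,0,0,0,0,-50,0,0,0,0,0,-50,0,0,0,0,0,0,0,0,0,0,0]'
python3 - <<'E'
from h import *
d=cam("wrist");save(d,"w14.pkl");cv2.imwrite("pics/w14.png",d["pixels"][:,:,::-1]);print(env.observe()["tcp_pos"],d["eye"])
E
python3 -m jog '[0,-80,0,0,0,0]' ; python3 -m jog '[0,-40,0,0,0,0,0,-40,0,0,0,0,0,-40,0,0,0,0,0,-20,0,0,0,0,0,0,0,0,0,0]'
python3 - <<'E'
from h import *
d=cam("wrist");save(d,"w15.pkl");cv2.imwrite("pics/w15.png",d["pixels"][:,:,::-1]);print(env.observe()["tcp_pos"],d["eye"])
E
```

```text
clock: 25.7
tcp_pos: [0.6008, -0.1505, 0.3696]
ee_rot: [-0.311, -3.123, 0.004]
force: [-0.3, -0.9, -0.7]
finger_gap: 0.051
[ 0.59898149 -0.15096217  0.37055876] [ 0.53493139 -0.13590791  0.5126448 ]
clock: 26.38
tcp_pos: [0.5693, -0.2892, 0.3728]
ee_rot: [0.317, 3.125, 0.001]
force: [-0.6, 1.1, -0.1]
finger_gap: 0.0513
[ 0.57037355 -0.28740013  0.37248485] [ 0.50295771 -0.27476663  0.51552791]refused, shift out of range in row 1
```

View pics/w14.png

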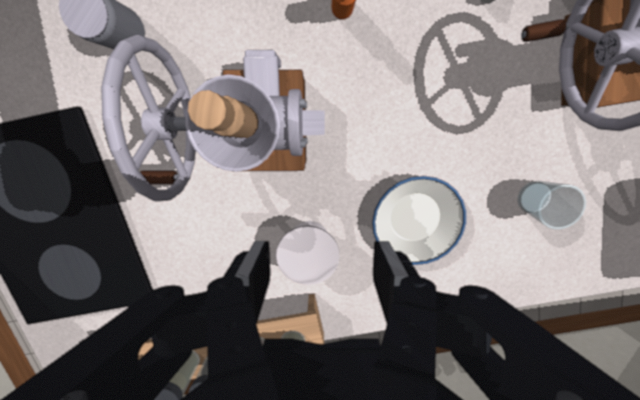

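View pics/w15.png

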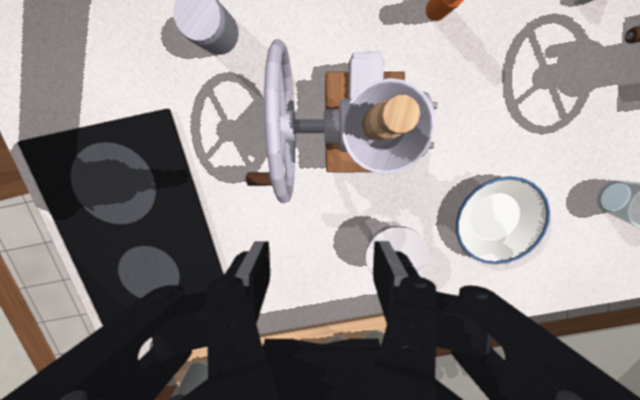

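Run:
```python
from h import *
crop(load("w14.pkl"),180,65,300,180,6,"pics/w14c.png");crop(load("w15.pkl"),335,70,445,180,6,"pics/w15c.png")
```

```text
(no output)
```

View pics/w14c.png

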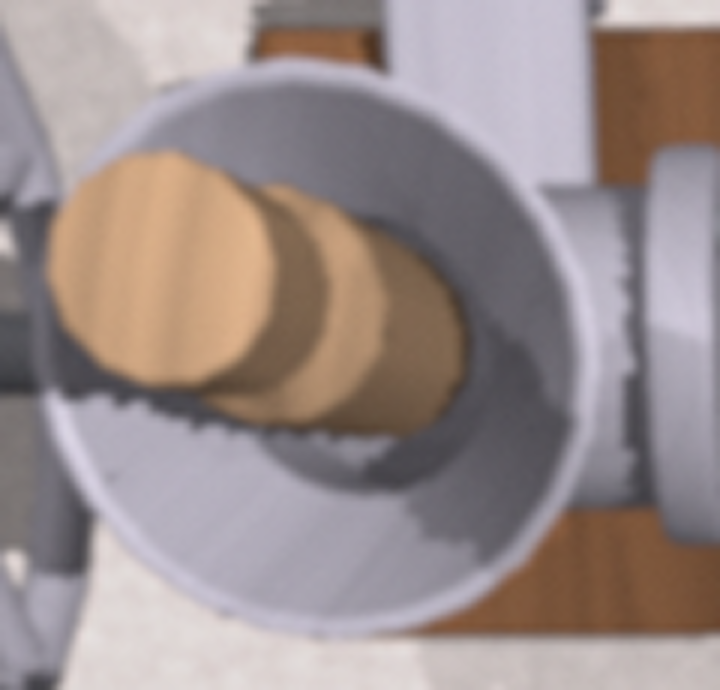

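View pics/w15c.png

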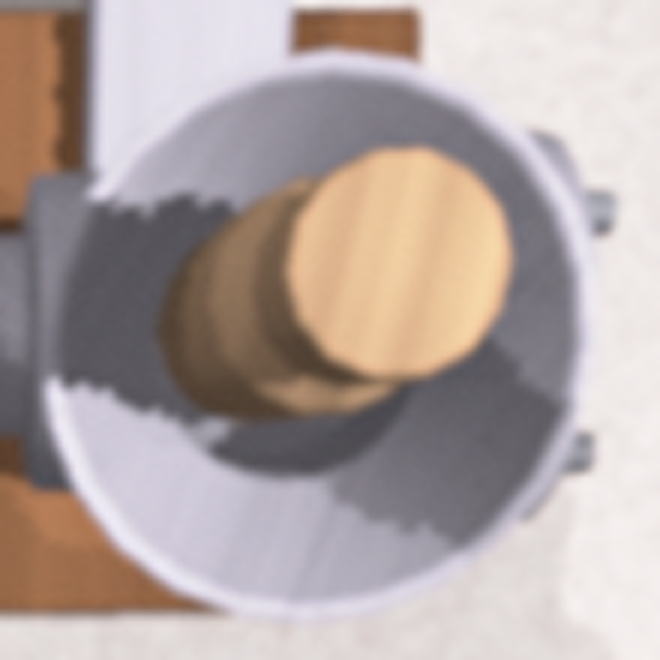

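Run:
```python
from h import *
np.set_printoptions(precision=4,suppress=True)
a,b=load("w14.pkl"),load("w15.pkl")
k,e=tri(a,(206.8,109.8),b,(401.7,113.8));print("knob top",k,e)
s,e2=tri(a,(224.7,116.7),b,(388.3,119.5));print("shoulder",s,e2)
s,e2=plane(a,(224.7,116.7),.242),plane(b,(388.3,119.5),.242);print(s,e2)
# rims: w14 outer u 40-598,v 58-635 ; w15 u 48-582? v 50-618
r=tri(a,(180+319/6,65+346/6),b,(335+315/6,70+334/6));print("rim",r)
```

```text
knob top [ 0.5129 -0.2165  0.2825] 2.966534190123604e-05
shoulder [ 0.5173 -0.2179  0.2399] 0.0002820909536481326
[ 0.5176 -0.2173  0.242 ] [ 0.517  -0.2183  0.242 ]
rim (array([ 0.5231, -0.2163,  0.2251]), np.float64(0.00016167570081689043))
```

The pusher is seated: its top measures about 0.284 and its foot about 0.181. The two wrist views give a lean of about 0.11 rad toward the robot. That is within the limit, but I'll nudge the knob upright with the fingers shut.

```bash
python3 -m jog '[40,20,0,0,0,0,40,20,0,0,0,0,40,20,0,0,0,0,0,0,0,0,0,0,0,0,0,0,0,0]' 0 25; python3 -m jog '[0,0,0,0,0,0]'
python3 - <<'E'
from h import *
np.set_printoptions(precision=4,suppress=True)
o=env.observe();M=R.from_rotvec(o["ee_rot"]).as_matrix();print(o["tcp_pos"],M.T@(np.array([.5235,-.217,.262])-o["tcp_pos"])*1000)
E
```

```text
clock: 27.05
tcp_pos: [0.4657, -0.2044, 0.3727]
ee_rot: [0.309, 3.125, 0.001]
force: [0.7, -0.4, 0.2]
finger_gap: 0.0001
clock: 27.18
tcp_pos: [0.4656, -0.2056, 0.3723]
ee_rot: [0.313, 3.126, -0.001]
force: [0.0, -1.7, -0.1]
finger_gap: 0.0001
[ 0.4656 -0.2056  0.3723] [-58.9545   0.4104 110.2587]
```

```bash
python3 -m jog '[0,0,50,0,0,0,0,0,50,0,0,0,0,0,10,0,0,0,0,0,0,0,0,0]'; python3 -m jog '[-10,0,0,0,0,0,-6,0,0,0,0,0,-3,0,0,0,0,0]'; python3 -m jog '[-2,0,0,0,0,0]';python3 -m jog '[-2,0,0,0,0,0]';python3 -m jog '[-2,0,0,0,0,0]'
```

```text
clock: 27.68
tcp_pos: [0.4654, -0.2063, 0.2627]
ee_rot: [-0.314, -3.126, 0.001]
force: [1.1, 0.0, 1.2]
finger_gap: 0.0002
clock: 28.05
tcp_pos: [0.4844, -0.2097, 0.263]
ee_rot: [0.313, 3.125, -0.0]
force: [0.2, -0.2, 1.2]
finger_gap: 0.0002
clock: 28.18
tcp_pos: [0.4856, -0.2099, 0.2625]
ee_rot: [0.313, 3.126, 0.0]
force: [-0.1, -0.1, -0.1]
finger_gap: 0.0001
clock: 28.3
tcp_pos: [0.4872, -0.2103, 0.2623]
ee_rot: [-0.314, -3.126, -0.0]
force: [0.6, -0.1, 0.2]
finger_gap: -0.0002
clock: 28.42
tcp_pos: [0.4892, -0.2106, 0.2623]
ee_rot: [-0.314, -3.126, -0.0]
force: [-0.1, -0.8, -0.3]
finger_gap: 0.0005
```

```bash
for i in 1; do :; done; python3 -m jog '[-2,0,0,0,0,0]';python3 -m jog '[-2,0,0,0,0,0]';python3 -m jog '[-2,0,0,0,0,0]'
python3 - <<'E'
from h import *
d=cam("side");save(d,"s16.pkl");crop(d,310,90,390,170,7,"pics/s16.png")
E
```

```text
clock: 28.55
tcp_pos: [0.4912, -0.2111, 0.2622]
ee_rot: [-0.313, -3.126, -0.0]
force: [-0.2, -0.7, 0.5]
finger_gap: -0.0001
clock: 28.68
tcp_pos: [0.4932, -0.2115, 0.2622]
ee_rot: [-0.313, -3.126, -0.0]
force: [0.3, -0.2, 0.3]
finger_gap: 0.0002
clock: 28.8
tcp_pos: [0.4952, -0.2119, 0.2623]
ee_rot: [-0.313, -3.126, -0.0]
force: [0.3, 0.8, -0.3]
finger_gap: -0.0002
```

View pics/s16.png

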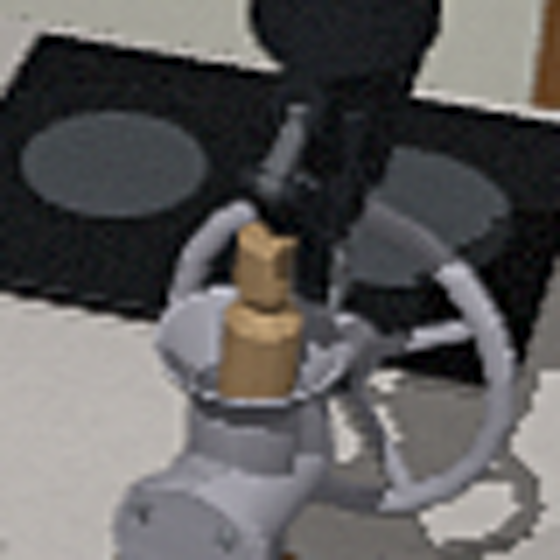

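The stem is now close to vertical (left edge 225→220 over 65 rows). I'll retreat and look again.

```bash
python3 -m jog '[-1,0,0,0,0,0,0,0,0,0,0,0]'; python3 -m jog '[5,0,0,0,0,0,20,0,0,0,0,0,20,0,-30,0,0,0,0,20,-50,0,0,0,0,40,-30,0,0,0]'; python3 -m jog '[0,0,0,0,0,0,0,0,0,0,0,0]'
python3 - <<'E'
from h import *
d=cam("side");save(d,"s17.pkl");crop(d,325,110,375,160,11,"pics/s17.png")
d=cam("top");save(d,"t17.pkl");crop(d,370,175,430,230,10,"pics/t17.png")
print(env.observe()["tcp_pos"])
E
```

```text
clock: 29.1
tcp_pos: [0.4961, -0.2121, 0.2622]
ee_rot: [-0.313, -3.126, -0.0]
force: [0.5, 0.1, 1.2]
finger_gap: -0.0002
clock: 29.72
tcp_pos: [0.4634, -0.1457, 0.3748]
ee_rot: [0.32, 3.122, 0.0]
force: [1.4, 0.6, -0.4]
finger_gap: -0.0002
clock: 29.98
tcp_pos: [0.4631, -0.1448, 0.3718]
ee_rot: [-0.314, -3.125, 0.0]
force: [-0.3, -0.6, -0.5]
finger_gap: -0.0004
[ 0.46288165 -0.14532153  0.37130799]
```

View pics/s17.png

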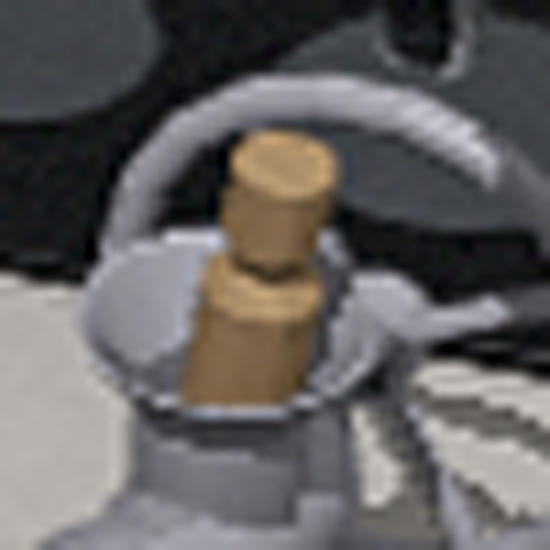

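View pics/t17.png

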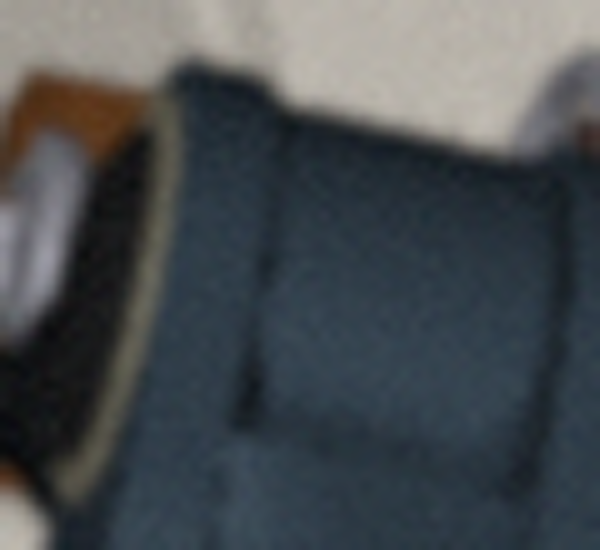

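Run:
```python
from h import *
np.set_printoptions(precision=4,suppress=True)
L={"s":(load("s12.pkl"),[(325+x/11,110+y/11) for x,y in((283,163),(244,395))]),
"a":(load("w14.pkl"),[(180+x/6,65+y/6) for x,y in((161,269),(268,310))]),
"b":(load("w15.pkl"),[(335+x/6,70+y/6) for x,y in((400,263),(320,297))])}
N={k:np.cross(ray(d,p[0])[1],ray(d,p[1])[1]) for k,(d,p) in L.items()}
for i,j in("sa","sb","ab"):
    v=np.cross(N[i]/np.linalg.norm(N[i]),N[j]/np.linalg.norm(N[j]));v/=np.linalg.norm(v);v*=np.sign(v[2]);print(i,j,v,np.arccos(v[2]))
# disc normals check: floor shift
```

```text
s a [-0.0852  0.0629  0.9944] 0.10609661319572239
s b [-0.0129 -0.3692  0.9293] 0.3783502085596299
a b [-0.0996  0.04    0.9942] 0.1075558874594424
```

Run:
```python
from rig import env
o=env.observe();print(o["clock"],o["force"],o["finger_gap"])
print(env.hand_in())
```

```text
30.075 [-0.53537617 -0.39224529  0.59086874] -0.00028470960509582654
the job is handed in; nothing more can be done
None
```

The right mill is the sound one. I stood the pusher fully down in its hopper throat, let go, and handed in at about 30 s. The hand-in gives no verdict.

- **Left mill (worn):** the rim took up at about 5 N each way, with roughly 12 mm of nearly free travel in between.
- **Right mill (sound):** the rim took up at about 5.5 N each way, with only the axle's spring (about 0.5–0.6 mm per newton) and no free travel.
- **Pusher, last checks:** the foot is about 1 mm above the throat floor and within about 4 mm of its centre. It was at rest and touched by nothing.
- **Lean:** it is not quite vertical, leaning about 0.11 rad toward the robot. I nudged it upright once and it settled back to the same lean. Two pairings of the camera views agree on 0.11 rad. One rough reading from the low-resolution top view gave about 0.2 rad, and a side-and-wrist pairing gave 0.38 rad. I discarded that last one because its two sight planes were nearly parallel.
- **Other things:** they looked unmoved in the pictures. I did not measure their positions.

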